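Load and clamp a specimen mount in a drill jig

TASK

Load the round resin specimen mount into the drill jig for micro-drill sampling: with light pushes nudge it across the jig's deck, without lifting it off, between the guides and in under the drill bush until it drops flat into the shallow round nest. Then swing the jig's lever until the bush plate comes down on the mount and holds it when the lever is let go. Feel for both and use no more than light finger force, and leave the flat case, the canister and the vial beside the jig where they stand.

Things in the scene. Friction and masses are not known exactly. Their poses are not given: they have to be found in the camera images.
- mount_center (a point): centre, half-way up, of the loose specimen mount: a moulded-resin puck with a round metal specimen in its top face, 30 mm across, 21 mm tall, about 33 g. It starts flat on the jig's deck, 82 to 95 mm before the nest and up to 15 mm to either side of the line of the guides; yaw does not matter. A newton or less slides it; over 10 N against the nest's rim chips it
- nest (a point): centre of the floor of the nest, a round pocket 32.4 mm across, 5 mm deep (1.5 mm chamfer) in the deck of the drill jig, a steel block fixed to the worktop. This point is 15 mm above the worktop, the deck 20 mm. Jig axes: z up, x the way in along the guides, y left. The mount tips in nose first and falls flat only within about 1 mm of centre (its centre then 10.5 mm above this point); the far rim stops it hard
- guides (a point): point on the deck (20 mm above the worktop) midway between the mouths of the two guide bars, 72 mm before the nest; jig axes. The bars are 5 mm tall; their inner faces lie 31 mm to either side of the x axis here, close in to 15.8 mm 34 mm further on, then run straight to the nest. A front lip 5 mm tall crosses the deck 45 mm before this point. The deck is 100 mm wide
- bush (a point): centre of the drill bush at the underside of the bush plate that overhangs the nest, level, 34 mm wide, 9 mm thick, with the bush standing 4 mm out of its top; its front edge is 7 mm before this point, so nothing can be put into the nest from above. With the lever at 0 the underside is 26 mm above the deck; it falls 10 mm per radian of the lever. It is carried from a low block that begins 26 mm beyond the nest's centre
- lever (a joint): angle of the clamp lever, rad, 0 (open) to 1.5; starts at 0 to 0.3. It grows clockwise from above, the knob moving towards the entrance, and draws the bush plate down. It turns stiffly (about 1 N at the knob) and stays where left. On a seated mount the plate bears near 1 rad and the knob stiffens; the squeeze is some 6 times the push: 3 to 6 N on the knob is a firm grip, over 11 N cracks the mount
- knob (a point): middle of the black plastic knob standing upright on the end of the lever, 17 mm thick, 31 mm tall (28 to 60 mm above the worktop, this point at 44 mm), 65 mm from the pivot. The lever's 7 mm bar below has its top 38.5 mm above the worktop
- pivot (a point): point on the upright axis of the lever, right of and beyond the nest, at the height of the knob; jig axes. With the joint at 0 the lever points from here to -60 degrees in these axes (right and away from the entrance)
- micrometer_case: flat black case, 43 x 84 x 20 mm, lying on the worktop right of the jig's entrance; origin at the centre of its underside. Leave alone
- objective_can_1: black canister with a ribbed white lid, 40 mm across, 62 mm tall, standing on the worktop left of the jig; origin at the centre of its underside. Leave alone
- vial_1: glass sample vial with screw cap, 24 mm across, 52 mm tall, standing on the worktop left of the jig; origin at the centre of its underside. Leave alone
Things that resemble listed ones, but are neither listed nor needed, are in the scene too. Of the things like the part that bears mount_center, leave any that is white; of the rest the smaller one is meant.

How it is judged:
By the outcome, as a careful person would: the job done as asked, in the order asked, and still so for the second after the job is handed in, with the robot touching nothing.
It also fails if it takes over 58 s, if anything falls off the work surface, if the arm or the gripper's body presses on something with over 40 N, if the wrist force passes 120 N, or if a joint passes its speed limit or range.

ROBOT

A 6-joint arm with a two-finger parallel gripper is mounted at the origin on the work surface; the furniture and walls round the work are solid. World frame = base frame: x ahead of the robot, y to its left, z up, the work surface at z = 0. Lengths are in m, angles in rad, forces in N, time in s.
With the tool pointing down it reaches from about 0.25 to 0.8 m from the base axis. Payload 8.5 kg.
Tool frame: the origin (TCP) lies at the very end of the fingers, on their centre line; the grasp point (between the pads) lies 19 mm behind it; z points along the fingers, x is the direction in which the jaws open and shut, and the axes are right-handed (so a half turn about z gives the same grasp; the last joint's range is limited). The gripper opens to 85 mm and grips with 20 to 120 N. Pads are 22 mm wide; open, the fingers measure 114 mm over their backs; the gripper's body (76 mm by 85 mm) begins 54 mm behind the grasp point. The pads swing forward as they close: fully open they stand 13 mm farther back than shut.
Start: joints at [1.265, 0.238, -0.013, 1.319, 0, 1.571], TCP at [0.158, 0.501, 0.231] pointing down, gripper open.
Joint ranges: [-2.66, 2.66], [-1.03, 1.9], [-1.14, 1.46], [-1.82, 2.27], [-1.45, 1.34], [-3.14, 3.14]. Speed limits (rad/s): [2.22, 2.22, 2.79, 3.14, 3.14, 3.14].

INTERFACE

Orientations are given as a rotation vector (axis times angle).
In Python, from plant import bot gives the robot as it stands.
- The arm moves only by the tool apply_moves, never from a script. Its argument "moves" is a list of rows, each a list of 3 entries, a list of its own where there are three numbers: the gripper command: -1 is fully open, 1 is shut, values between are in proportion, then the shift along the tool's x, y, z in mm, then the turn about the tool's z in rad. In form: [[grip, [x, y, z], spin], ...]. A call has 1 to 12 rows; each row is the pose to reach, as a shift and turn from the pose measured when the call began, along the tool's axes at that moment; what a row does not reach only later rows make up. A row lasts 1/12 s, in which the tool goes at most 41.7 mm and 7.16 degrees, less where a joint would pass 70% of its speed; a pose out of reach is approached as far as the arm can. A call with a gripper value outside its range is refused whole. The fingers move at their own pace and stop on an object; "newtons" is the grip in N (left out, the last holds). Time passes only in rows, so rows that repeat a pose let the fingers close. It gives the time, the measured TCP pose, the force and the opening at its end, in the units of the state.
- bot.read_state(): the state, without advancing time (a new reading comes with each control period).
- bot.capture(name): name is "side" or "top" or "wrist"; returns a dict with "pixels" (400x640x3 uint8, red, green, blue), "fx", "fy", "cx", "cy" (pixels), "R" (3x3) and "t" (3): a world point X has camera coordinates R X + t; the wrist camera has in their place "T_tool_cam" (4x4, takes a point from camera to tool coordinates, whose origin is the TCP and whose axes are the tool frame's). Camera axes: x right, y down, z forward; pixel columns grow to the right and rows downward; lengths in m; the calibration is good to about 2 mm. A picture is of the moment at which its call begins: read the wrist's pose just before it. There is no depth.
- bot.sign_off(): hands the job in, once; it reports no verdict.
The state is a dict: "time": time; "joint_positions": joint angles; "dq": joint speeds; "tau": joint torques, N m; "eef_pos": TCP position; "tcp_rot": TCP orientation; "contact_force": force on the tool from outside, world axes, zero at the start; "moment": the same for the moment, N m; "opening": finger opening in m.
Only numpy, scipy, OpenCV 4.12 (cv2) and the standard library are available. Lean on these libraries where they do the work, as an engineer would, in place of code of your own. Each camera call takes 0.05 s, during which the arm holds its last target.

## Working session

There is one attempt and no reset: what is moved stays moved. The work goes in short steps, Python scripts to look and compute and a tool call to move; the robot and the scene stay as the last step left them, time stands still between calls to the robot, and variables do not carry over. Pictures are saved under pics/ and viewed, and the job is handed in when it is done.

Besides the shell and the picture viewer there is one more tool, called after "Request:" as a command line: name --argument value ..., lists and objects as JSON in quotes. apply_moves: Moves the arm, as the interface text tells. Its arguments: {"type":"object","properties":{"moves":{"type":"array","items":{"type":"array"}},"newtons":{"type":"number"}},"required":["moves"]}

```bash
ls; mkdir -p pics; python3 - <<'E'
from plant import bot
import cv2,json,pickle
s=bot.read_state(); print(s)
for n in ["side","top","wrist"]:
    c=bot.capture(n); pickle.dump(c,open(f"pics/{n}0.pkl","wb"))
    cv2.imwrite(f"pics/{n}0.png",c["pixels"][:,:,::-1])
    print(n,{k:v for k,v in c.items() if k!="pixels"})
E
```

```text
pics
{'time': 0.0, 'joint_positions': array([ 1.26500348e+00,  2.38758316e-01, -1.42032009e-02,  1.31922098e+00,
       -2.66796709e-05,  1.57075617e+00]), 'dq': array([-0.00074246,  0.00097274, -0.00141899, -0.00189597, -0.00245825,
       -0.000261  ]), 'tau': array([-1.67225877e-03, -5.38783085e+01,  3.46438658e+01,  1.83466467e-02,
       -2.01798384e-04,  2.79087482e-05]), 'eef_pos': array([0.15793843, 0.50026106, 0.23070929]), 'tcp_rot': array([ 2.53313904e+00,  1.85675115e+00, -1.73096883e-03]), 'contact_force': array([ 0.83625141, -1.02182844, -0.69492206]), 'moment': array([-0.01979322,  0.00820576, -0.04802394]), 'opening': 0.08551871353934491}
side {'fx': 418.5824924667602, 'fy': 418.5824924667602, 'cx': 320.21360013109654, 'cy': 203.82012303006638, 'R': array([[-0.97233298, -0.23335877, -0.010595  ],
       [-0.12885621,  0.57363008, -0.8089157 ],
       [ 0.19484518, -0.78517018, -0.58782918]]), 't': array([0.52079085, 0.20185948, 0.68767897])}
top {'fx': 381.219255421167, 'fy': 381.219255421167, 'cx': 311.56719012714416, 'cy': 203.273361430144, 'R': array([[ 0.02504639, -0.99938828,  0.02440803],
       [-0.9957383 , -0.0271078 , -0.08814994],
       [ 0.08875766, -0.02209617, -0.99580813]]), 't': array([-0.11806236,  0.56615876,  0.8839436 ])}
wrist {'fx': 354.7327923626906, 'fy': 354.7327923626906, 'cx': 315.37378311085587, 'cy': 200.0194773110759, 'T_tool_cam': array([[ 9.99999987e-01,  1.49250709e-04, -5.56070599e-05,
        -4.29908500e-04],
       [-1.26896767e-04,  9.57584252e-01,  2.88153404e-01,
        -7.38390734e-02],
       [ 9.62555448e-05, -2.88153393e-01,  9.57584259e-01,
        -1.41685680e-01],
       [ 0.00000000e+00,  0.00000000e+00,  0.00000000e+00,
         1.00000000e+00]])}
```

View pics/side0.png

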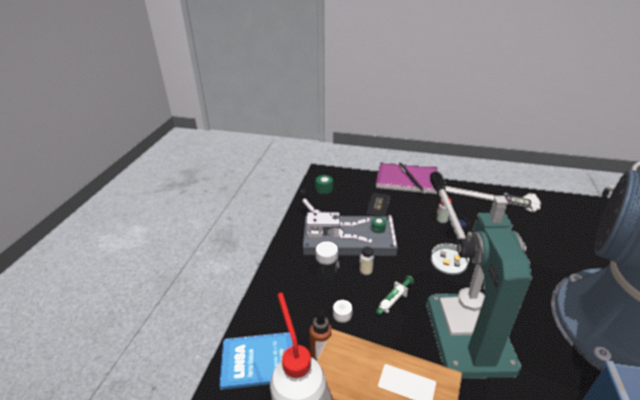

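View pics/top0.png

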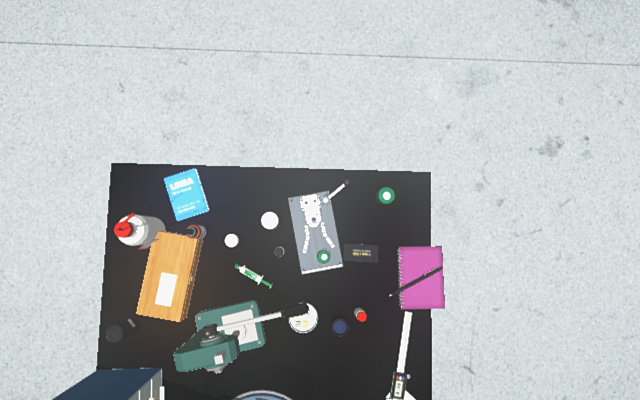

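View pics/wrist0.png

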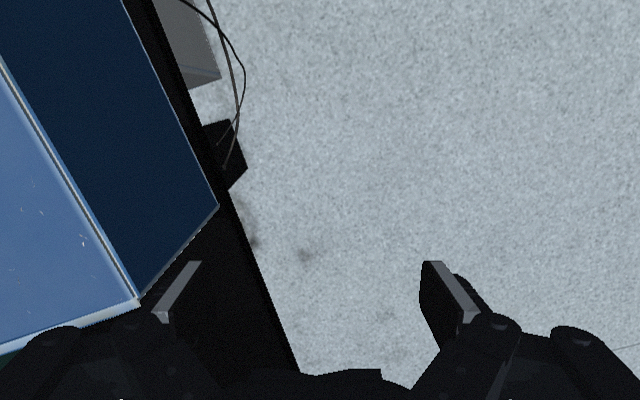

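```bash
cat > h.py <<'E'
import numpy as np,cv2,pickle
def crop(c,x0,y0,x1,y1,s,fn):
    im=c["pixels"][y0:y1,x0:x1,::-1]
    im=cv2.resize(im,None,fx=s,fy=s,interpolation=cv2.INTER_CUBIC)
    for x in range((x0+9)//10*10,x1,10):
        cv2.line(im,(int((x-x0)*s),0),(int((x-x0)*s),6 if x%50 else 14),(0,255,255),1)
        if x%20==0: cv2.putText(im,str(x),(int((x-x0)*s)+2,22),0,.4,(0,255,255),1)
    for y in range((y0+9)//10*10,y1,10):
        cv2.line(im,(0,int((y-y0)*s)),(6,int((y-y0)*s)),(0,255,255),1)
        if y%20==0: cv2.putText(im,str(y),(8,int((y-y0)*s)+4),0,.4,(0,255,255),1)
    cv2.imwrite(fn,im)
def ray(c,px,z):
    R,t=c["R"],c["t"]
    d=R.T@np.array([(px[0]-c["cx"])/c["fx"],(px[1]-c["cy"])/c["fy"],1]); o=-R.T@t
    return o+d*(z-o[2])/d[2]
def proj(c,X):
    p=(c["R"]@np.asarray(X,float).T).T+c["t"] if np.ndim(X)==1 else np.asarray(X)@c["R"].T+c["t"]
    p=np.atleast_2d(p)
    return np.c_[c["fx"]*p[:,0]/p[:,2]+c["cx"],c["fy"]*p[:,1]/p[:,2]+c["cy"]]
def L(n): return pickle.load(open(f"pics/{n}.pkl","rb"))
E
python3 - <<'E'
from h import *
crop(L("top0"),255,165,415,285,5,"pics/topc.png")
crop(L("side0"),290,165,420,265,6,"pics/sidec.png")
E
```

```text
(no output)
```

View pics/topc.png

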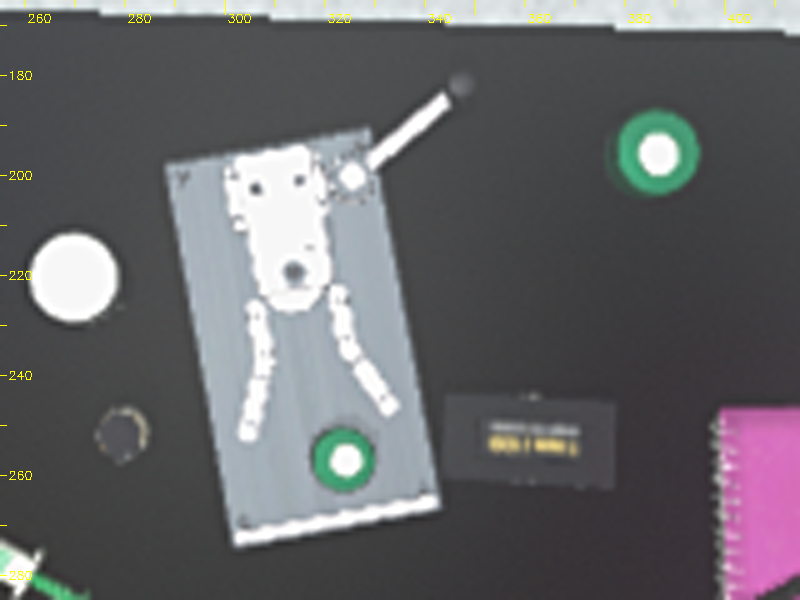

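View pics/sidec.png

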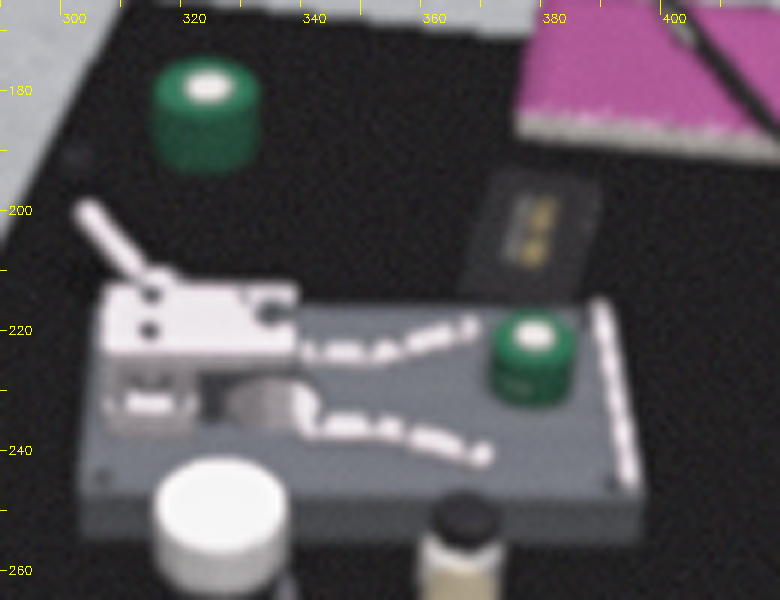

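```bash
cat > fit.py <<'E'
from h import *
from scipy.optimize import least_squares
c=L("top0"); s=L("side0")
def W(p,X):
    a=p[2]; X=np.asarray(X,float); return np.array([p[0]+np.cos(a)*X[0]-np.sin(a)*X[1],p[1]+np.sin(a)*X[0]+np.cos(a)*X[1],X[2]])
# init
b=ray(c,(310.8,219),.057); lipm=(ray(c,(300.5,272),.02)+ray(c,(342,265.5),.02))/2
print("bush",b,"lip",lipm)
d=b-lipm; print(np.hypot(d[0],d[1]),np.degrees(np.arctan2(d[1],d[0])))
for n,px in dict(dl1=(285.5,198),dl2=(299,264),dr1=(328,191),dr2=(341,258)).items(): print(n,ray(c,px,.02).round(4))
print("gl",ray(c,(304,252),.025).round(4),"gr",ray(c,(330.5,247),.025).round(4))
print("puck",ray(c,(321.2,256.6),.041).round(4))
print("knob top",ray(c,(344.5,181.5),.060).round(4))
print("pivot",ray(c,(323,200),.045).round(4))
print("side puck top centre",ray(s,(376,220.5),.041).round(4))
print("can",ray(c,(268,220),.062),"vial",ray(c,(279,251),.052),"case", ray(c,(361,253),.02))
E
python3 fit.py
```

```text
bush [ 0.52999211 -0.10169506  0.057     ] lip [ 0.41449574 -0.13032709  0.02      ]
0.11899246261324142 13.923170725486964
dl1 [ 0.5806 -0.0404  0.02  ]
dl2 [ 0.4244 -0.0772  0.02  ]
dr1 [ 0.6004 -0.1423  0.02  ]
dr2 [ 0.4408 -0.1767  0.02  ]
gl [ 0.4531 -0.0883  0.025 ] gr [ 0.4664 -0.1507  0.025 ]
puck [ 0.4441 -0.1284  0.041 ]
knob top [ 0.6188 -0.1775  0.06  ]
pivot [ 0.5758 -0.1294  0.045 ]
side puck top centre [ 0.4499 -0.1336  0.041 ]
can [ 0.524918   -0.00410482  0.062     ] vial [ 0.45502578 -0.03081609  0.052     ] case [ 0.45380368 -0.22424937  0.02      ]
```

```bash
python3 - <<'E'
from h import *
c=L("top0"); s=L("side0")
def tri(a,b):
    P=[k["R"] for k in(c,s)]
    K=lambda k:np.array([[k["fx"],0,k["cx"]],[0,k["fy"],k["cy"]],[0,0,1]])
    M=[K(k)@np.c_[k["R"],k["t"]] for k in (c,s)]
    X=cv2.triangulatePoints(M[0],M[1],np.array(a,float).reshape(2,1),np.array(b,float).reshape(2,1))[:,0]
    return (X[:3]/X[3]).round(3)
print("handle tip",tri((297,311),(437,180)))
print("head",tri((188,358),(505,235)))
print("redcap",tri((124,229),(297,357)))
print("straw",tri((133,219),(281,294)))
print("puck",tri((321.2,256.6),(376.5,221)))
print("big puck",tri((384.5,195),(325,179.5)))
E
```

```text
handle tip [ 0.349 -0.077  0.189]
head [0.273 0.111 0.238]
redcap [0.495 0.277 0.152]
straw [0.519 0.238 0.207]
puck [ 0.446 -0.128  0.045]
big puck [ 0.592 -0.277  0.031]
```

```bash
cat >> h.py <<'E'
from scipy.spatial.transform import Rotation as Ro
def shift(st,P,yaw=None):
    R=Ro.from_rotvec(st["tcp_rot"]).as_matrix()
    d=R.T@(np.asarray(P)-st["eef_pos"])*1000
    sp=0
    cur=np.arctan2(R[1,1],R[0,1])
    if yaw is not None:
        sp=-((yaw-cur+np.pi)%(2*np.pi)-np.pi)
    print("shift",d.round(1),"spin",round(sp,3),"yawnow",round(np.degrees(cur),2))
E
python3 - <<'E'
from h import *
from plant import bot
st=bot.read_state()
for P in [(.27,.42,.35),(.38,.25,.36),(.42,.05,.36),(.40,-.135,.30)]: shift(st,P,np.radians(12.7))
E
```

```text
shift [ -43.   131.  -119.1] spin -0.527 yawnow -17.52
shift [-172.   287.1 -129. ] spin -0.527 yawnow -17.52
shift [-350.7  385.5 -128.8] spin -0.527 yawnow -17.52
shift [-533.1  422.1  -68.6] spin -0.527 yawnow -17.52
```

Request:
apply_moves --moves '[[-1, [-8, 26, -26], -0.05], [-1, [-16, 52, -50], -0.1], [-1, [-26, 78, -80], -0.15], [-1, [-34, 104, -105], -0.2], [-1, [-43, 131, -119], -0.25], [-1, [-68, 162, -122], -0.3], [-1, [-93, 193, -124], -0.35], [-1, [-120, 224, -126], -0.4], [-1, [-146, 256, -128], -0.45], [-1, [-172, 287, -129], -0.5], [-1, [-207, 307, -129], -0.527], [-1, [-242, 327, -129], -0.527]]'

```text
time: 1.15
eef_pos: [0.3975, 0.1694, 0.3597]
tcp_rot: [1.96, 2.455, -0.002]
contact_force: [0.8, 0.0, 0.4]
opening: 0.0854
```

```bash
python3 - <<'E'
from h import *
from plant import bot
st=bot.read_state(); print(st["eef_pos"],st["joint_positions"],st["contact_force"])
for P in [(.42,.05,.36),(.40,-.135,.30)]: shift(st,P,np.radians(12.7))
E
```

```text
[0.39752376 0.16944595 0.35970974] [ 4.03598132e-01  6.57772641e-02  1.01279054e-01  1.60754531e+00
 -9.38218466e-04  1.80700235e-01] [0.8235844  0.04718998 0.40743069]
shift [-1.215e+02 -4.500e+00 -1.000e-01] spin 0.001 yawnow 12.77
shift [-297.4  -64.8   60.1] spin 0.001 yawnow 12.77
```

Request:
apply_moves --moves '[[-1, [-35, -1, 0], 0], [-1, [-70, -3, 0], 0], [-1, [-105, -4, 0], 0], [-1, [-140, -10, 5], 0], [-1, [-175, -22, 15], 0], [-1, [-210, -34, 28], 0], [-1, [-245, -46, 42], 0], [-1, [-280, -58, 54], 0], [-1, [-297, -65, 60], 0], [-1, [-297, -65, 60], 0]]'

```text
time: 1.98
eef_pos: [0.3984, -0.1375, 0.2985]
tcp_rot: [-1.964, -2.449, 0.005]
contact_force: [0.7, 0.5, -0.5]
opening: 0.0856
```

```bash
python3 - <<'E'
from h import *
from plant import bot
st=bot.read_state(); print(st["eef_pos"],st["joint_positions"],st["contact_force"])
for n in ["side","wrist"]:
    c=bot.capture(n); c["st"]=st; pickle.dump(c,open(f"pics/{n}1.pkl","wb"))
    cv2.imwrite(f"pics/{n}1.png",c["pixels"][:,:,::-1])
E
```

```text
[ 0.39840268 -0.13746845  0.29853273] [-0.33052884  0.0460968  -0.07428699  1.45323759 -0.00237447 -0.54949742] [ 0.67965722  0.46362492 -0.48629023]
```

View pics/side1.png

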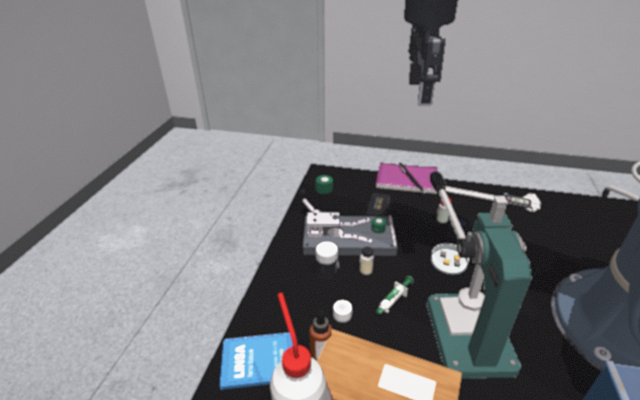

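View pics/wrist1.png

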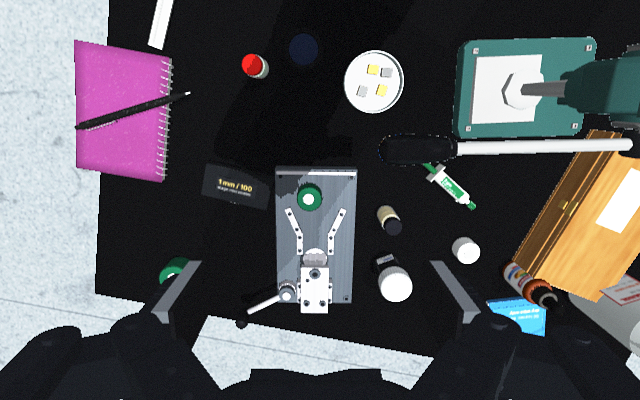

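```bash
cat >> h.py <<'E'
def wc(c):
    st=c["st"]; T=np.eye(4); T[:3,:3]=Ro.from_rotvec(st["tcp_rot"]).as_matrix(); T[:3,3]=st["eef_pos"]
    Tc=np.linalg.inv(T@c["T_tool_cam"]); c["R"]=Tc[:3,:3]; c["t"]=Tc[:3,3]; return c
E
python3 - <<'E'
from h import *
crop(L("wrist1"),230,155,370,335,4.4,"pics/w1c.png")
E
```

```text
(no output)
```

View pics/w1c.png

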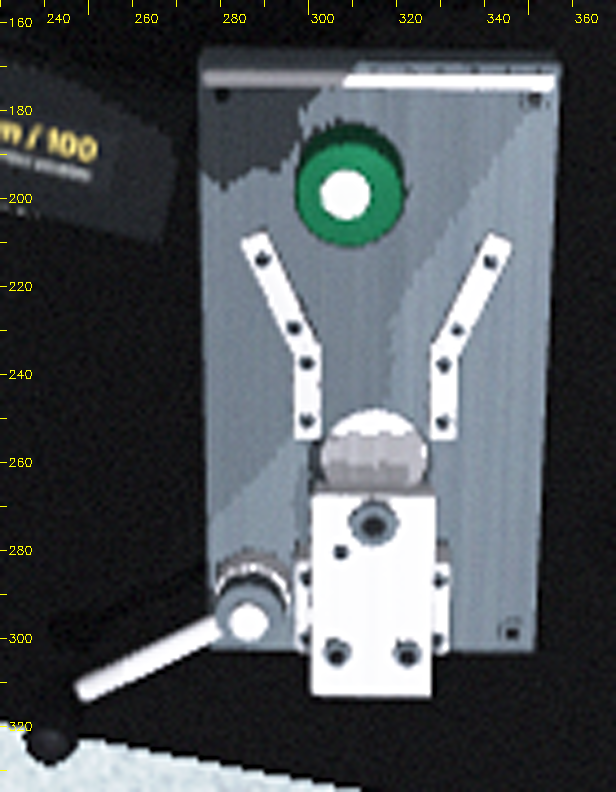

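```bash
cat > fit1.py <<'E'
from h import *
from scipy.optimize import least_squares
c=wc(L("wrist1"))
F=[((288,208),(-72,-31,25)),((300.7,234),(-38,-15.8,25)),((338.3,208.3),(-72,31,25)),((325.3,234),(-38,15.8,25)),((311.7,273.7),(0,0,57.5))]
def W(p,X):
    a=p[2]; X=np.array(X)/1000.; return np.array([p[0]+np.cos(a)*X[0]-np.sin(a)*X[1],p[1]+np.sin(a)*X[0]+np.cos(a)*X[1],X[2]])
def res(p,c=c,F=F): return np.concatenate([proj(c,W(p,X))[0]-np.array(u) for u,X in F])
r=least_squares(res,[.53,-.1,.22]); p=r.x
print("jig",p.round(4),np.degrees(p[2]).round(2)); print(r.fun.round(2))
def toj(P,p=p):
    d=np.array(P[:2])-p[:2]; a=p[2]; return np.array([np.cos(a)*d[0]+np.sin(a)*d[1],-np.sin(a)*d[0]+np.cos(a)*d[1]])*1000
pk=ray(c,(306.3,198.5),.041); print("puck",pk.round(4),toj(pk).round(1))
kn=ray(c,(238.5,321),.060); pv=ray(c,(283,297),.050)
print("knob",kn.round(4),toj(kn).round(1),"pivot",pv.round(4),toj(pv).round(1))
t=L("top0"); print("top resid",res(p,t,[((310.8,219),(0,0,57.5))]))
for n,px in dict(bush=((310.8,219),.0575),puck=((321.2,256.6),.041)).items(): print("top",n,toj(ray(t,*px)).round(1))
E
python3 fit1.py
```

```text
jig [ 0.5285 -0.1128  0.2039] 11.68
[-0.06 -0.15 -0.49 -0.22  0.03  0.29  0.04  0.14  0.45 -0.06]
puck [ 0.443  -0.1388  0.041 ] [-89.   -8.1]
knob [ 0.6112 -0.1885  0.06  ] [ 65.6 -90.9] pivot [ 0.5721 -0.1406  0.05  ] [ 37.1 -36. ]
top resid [4.81659261 0.75005915]
top bush [ 3.7 10.6]
top puck [-85.9   1.8]
```

```bash
python3 - <<'E'
from h import *
from plant import bot
st=bot.read_state(); print(st["eef_pos"],st["tcp_rot"],st["dq"].round(4))
c=bot.capture("wrist"); c["st"]=st; pickle.dump(c,open(f"pics/wrist2.pkl","wb"))
st=bot.read_state(); print(st["eef_pos"])
crop(c,230,155,370,335,4.4,"pics/w2c.png")
t=bot.capture("top");pickle.dump(t,open(f"pics/top2.pkl","wb"))
crop(t,230,125,390,285,4.5,"pics/t2c.png")
E
```

```text
[ 0.39930922 -0.1351281   0.2998524 ] [-1.96288894 -2.45190612  0.00260544] [ 0.0377 -0.007   0.0129  0.0053  0.0032  0.0096]
[ 0.39964699 -0.13452467  0.30018893]
```

View pics/w2c.png

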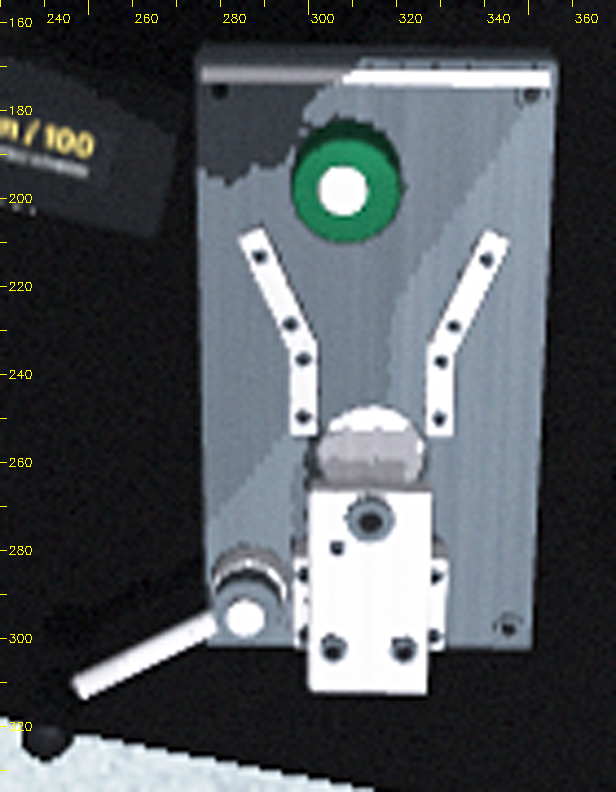

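View pics/t2c.png

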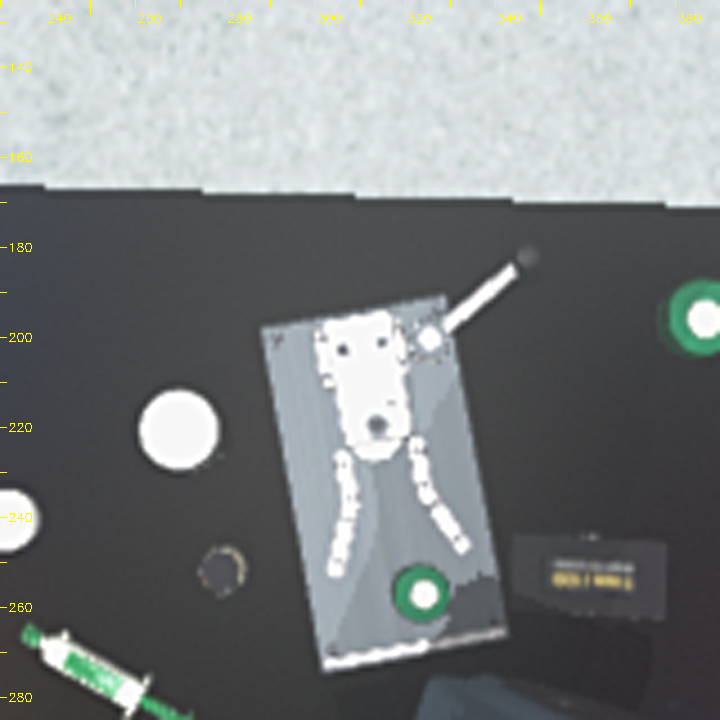

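```bash
cat > fit2.py <<'E'
from h import *
from scipy.optimize import least_squares
c=wc(L("wrist2"))
u=lambda x,y:(230+x/4.4,155+y/4.4)
F=[(u(263,228),(-72,-31,25)),(u(317,343),(-38,-15.8,25)),(u(489,231),(-72,31,25)),(u(428,343),(-38,15.8,25)),(u(371,520),(0,0,57.5))]
def W(p,X):
    a=p[2]; X=np.array(X)/1000.; return np.array([p[0]+np.cos(a)*X[0]-np.sin(a)*X[1],p[1]+np.sin(a)*X[0]+np.cos(a)*X[1],X[2]])
def res(p,c=c,F=F): return np.concatenate([proj(c,W(p,X))[0]-np.array(u) for u,X in F])
r=least_squares(res,[.53,-.1,.22]); p=r.x
def toj(P,p=p):
    d=np.array(P[:2])-p[:2]; a=p[2]; return np.array([np.cos(a)*d[0]+np.sin(a)*d[1],-np.sin(a)*d[0]+np.cos(a)*d[1]])*1000
if __name__=="__main__":
    print("jig",p.round(4),np.degrees(p[2]).round(2)); print(r.fun.round(2))
    pk=ray(c,u(345,190),.041); print("puck",pk.round(4),toj(pk).round(1))
    kn=ray(c,u(47,740),.060); pv=ray(c,u(244,617),.050)
    print("knob",kn.round(4),toj(kn).round(1),"pivot",pv.round(4),toj(pv).round(1))
    t=L("top0"); v=lambda x,y:(230+x/4.5,125+y/4.5)
    for n,px in dict(bush=(v(376,425),.0575),puck=(v(422,593),.041),knob=(v(528,256),.06)).items(): q=ray(t,*px);print("top",n,q.round(4),toj(q).round(1))
    s=L("side0"); w=lambda x,y:(290+x/6,165+y/6)
    for n,px in dict(bush=(w(270,312),.056),puck=(w(533,335),.041)).items(): q=ray(s,*px);print("side",n,q.round(4),toj(q).round(1))
E
python3 fit2.py
```

```text
jig [ 0.5287 -0.1077  0.2044] 11.71
[ 0.38  0.15  0.28 -0.11 -0.72  0.26  0.1   0.28 -0.03 -0.61]
puck [ 0.4439 -0.1339  0.041 ] [-88.4  -8.4]
knob [ 0.6164 -0.1826  0.06  ] [ 70.7 -91.1] pivot [ 0.5714 -0.1353  0.05  ] [ 36.2 -35.6]
top bush [ 0.5291 -0.108   0.0575] [ 0.3 -0.4]
top puck [ 0.4438 -0.1344  0.041 ] [-88.5  -8.9]
top knob [ 0.618  -0.1841  0.06  ] [ 72.  -92.9]
side bush [ 0.5302 -0.1076  0.056 ] [ 1.5 -0.1]
side puck [ 0.4441 -0.1337  0.041 ] [-88.1  -8.3]
```

```bash
python3 - <<'E'
from fit2 import *
print("handle proj wrist",proj(c,np.array([.349,-.077,.189])), "caseedges",toj(ray(L("top0"),(343,245),.02)),toj(ray(L("top0"),(343,261),.02)))
from plant import bot
st=bot.read_state(); print(st["eef_pos"],st["contact_force"])
a=p[2]
for X in [(-118,-8.4,120),(-118,-8.4,45),(-118,-8.4,28.5)]: print(W(p,X).round(4)); shift(st,W(p,X),a)
E
```

```text
handle proj wrist [[410.73053071 148.74071112]] caseedges [-70.64346745 -60.06441223] [-107.81842062  -53.04655301]
[ 0.39986179 -0.13413014  0.30038065] [-0.34067168  0.13990937  0.68265819]
[ 0.4149 -0.1399  0.12  ]
shift [ -8.8  13.5 180.4] spin 0.019 yawnow 12.79
[ 0.4149 -0.1399  0.045 ]
shift [ -8.7  13.6 255.4] spin 0.019 yawnow 12.79
[ 0.4149 -0.1399  0.0285]
shift [ -8.7  13.6 271.9] spin 0.019 yawnow 12.79
```

```bash
python3 - <<'E'
from fit2 import *
crop(L("wrist2"),360,120,460,190,7,"pics/hw.png")
crop(L("top2"),270,290,340,340,10,"pics/ht.png")
E
```

```text
(no output)
```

View pics/hw.png

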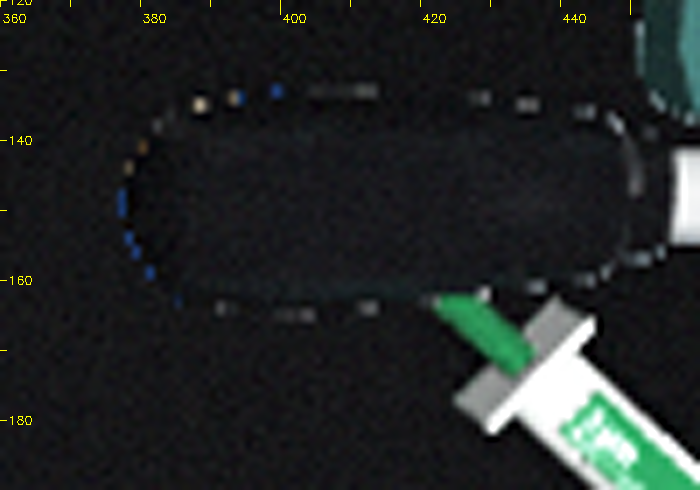

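View pics/ht.png

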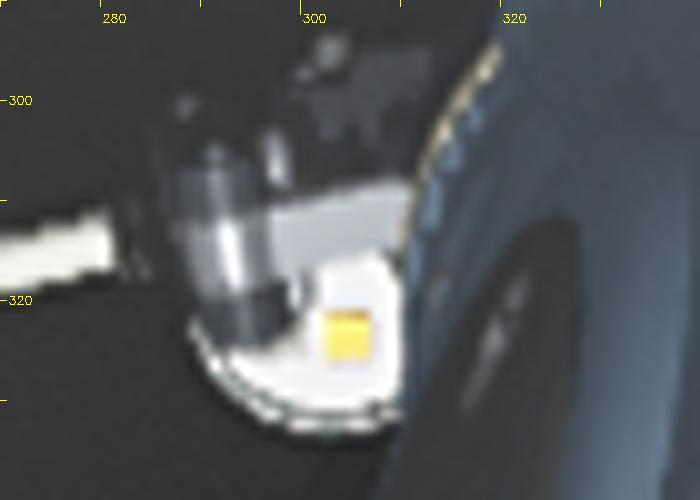

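```bash
python3 - <<'E'
from fit2 import *
crop(L("top0"),270,290,340,340,10,"pics/ht.png")
t=L("top0");s=L("side0")
f=lambda X:np.r_[proj(c,X)[0]-[378,148.5],proj(t,X)[0]-[308,309],proj(s,X)[0]-[436,177]]
r=least_squares(f,[.35,-.08,.19]);print(r.x,r.fun.round(1),toj(r.x))
print(ray(c,(414,133.5),.18),ray(c,(414,163.5),.18))
E
```

```text
[ 0.35357848 -0.09839944  0.18286735] [ 0.6 -1.3  0.2 -1.7 -1.7 -0.9] [-169.58265054   44.68764566]
[ 0.33859139 -0.07529751  0.18      ] [ 0.35980868 -0.06872976  0.18      ]
```

View pics/ht.png

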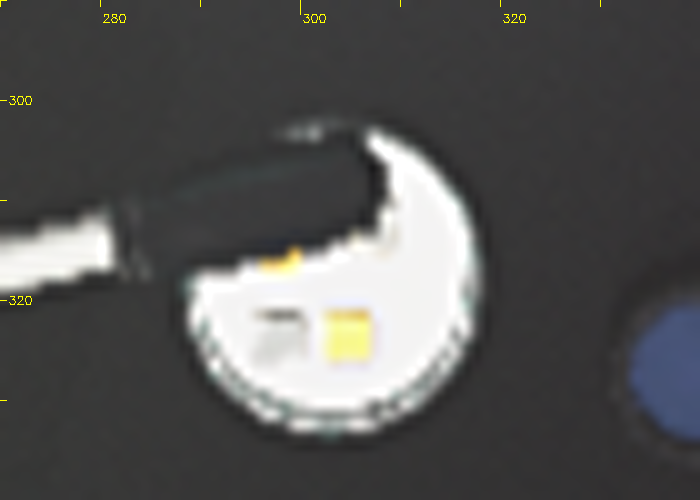

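```bash
python3 - <<'E'
from fit2 import *
from plant import bot
st=bot.read_state(); print(st["joint_positions"])
a=p[2]+np.radians(15)
for X in [(-118,-16.4,250),(-118.3,-16.4,28.5)]: print(W(p,X).round(4)); shift(st,W(p,X),a-np.pi)
E
```

```text
[-3.22703110e-01  4.43860542e-02 -7.14415393e-02  1.45513533e+00
 -1.29685485e-03 -5.45983758e-01]
[ 0.4165 -0.1477  0.25  ]
shift [-16.9  13.2  50.4] spin 2.899 yawnow 12.79
[ 0.4162 -0.1478  0.0285]
shift [-16.7  13.1 271.9] spin 2.899 yawnow 12.79
```

Request:
apply_moves --moves '[[0.76, [-5, 4, 5], 0.12], [0.76, [-10, 8, 10], 0.24], [0.76, [-17, 13, 20], 0.36], [0.76, [-17, 13, 30], 0.48], [0.76, [-17, 13, 40], 0.6], [0.76, [-17, 13, 50], 0.72], [0.76, [-17, 13, 50], 0.84], [0.76, [-17, 13, 50], 0.96], [0.76, [-17, 13, 50], 1.08], [0.76, [-17, 13, 50], 1.2], [0.76, [-17, 13, 50], 1.32], [0.76, [-17, 13, 50], 1.44]]'

```text
time: 3.18
eef_pos: [0.4169, -0.1466, 0.2509]
tcp_rot: [3.092, 0.547, 0.0]
contact_force: [0.1, 0.6, -1.2]
opening: 0.0099
```

Request:
apply_moves --moves '[[0.76, [0, 0, 0], 0.12], [0.76, [0, 0, 0], 0.24], [0.76, [0, 0, 0], 0.36], [0.76, [0, 0, 0], 0.48], [0.76, [0, 0, 0], 0.6], [0.76, [0, 0, 0], 0.72], [0.76, [0, 0, 0], 0.84], [0.76, [0, 0, 0], 0.96], [0.76, [0, 0, 0], 1.08], [0.76, [0, 0, 0], 1.2], [0.76, [0, 0, 0], 1.32], [0.76, [0, 0, 0], 1.44]]'

```text
time: 4.18
eef_pos: [0.4175, -0.1454, 0.2513]
tcp_rot: [2.683, -1.633, 0.003]
contact_force: [-0.6, 0.0, 0.1]
opening: 0.0106
```

```bash
python3 - <<'E'
from fit2 import *
from plant import bot
st=bot.read_state(); print(st["eef_pos"],st["joint_positions"],st["opening"],st["contact_force"])
c=bot.capture("wrist"); c["st"]=st; pickle.dump(c,open(f"pics/wrist3.pkl","wb"))
cv2.imwrite("pics/w3.png",c["pixels"][:,:,::-1])
a=p[2]+np.radians(15)
st=bot.read_state()
for X in [(-118,-16.4,50),(-118.3,-16.4,28.5)]: print(W(p,X).round(4)); shift(st,W(p,X),a-np.pi)
E
```

```text
[ 0.41747181 -0.14538394  0.25133095] [-3.34455801e-01  8.80920165e-02 -1.47957831e-01  1.33330199e+00
 -9.47852188e-04  2.32953395e+00] 0.010624214548668952 [-0.63799409  0.04336803  0.10620656]
[ 0.4165 -0.1477  0.05  ]
shift [  1.3   2.  201.3] spin 0.003 yawnow -153.14
[ 0.4162 -0.1478  0.0285]
shift [  1.2   2.3 222.8] spin 0.003 yawnow -153.14
```

View pics/w3.png

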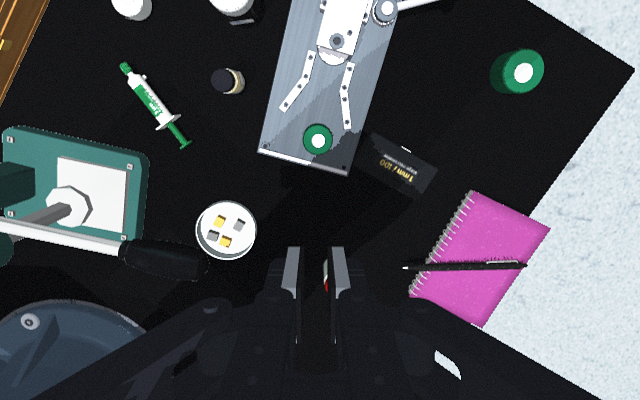

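Request:
apply_moves --moves '[[0.76, [1, 2, 35], 0], [0.76, [1, 2, 70], 0], [0.76, [1, 2, 105], 0], [0.76, [1, 2, 140], 0], [0.76, [1, 2, 170], 0], [0.76, [1, 2, 195], 0], [0.76, [1, 2, 205], 0], [0.76, [1, 2, 205], 0], [0.76, [1, 2, 205], 0]]'

```text
time: 4.98
eef_pos: [0.4166, -0.1467, 0.0464]
tcp_rot: [2.679, -1.64, 0.002]
contact_force: [0.3, -0.8, -0.3]
opening: 0.0101
```

```bash
cat > look.py <<'E'
import sys
from fit2 import *
from plant import bot
def look(n,cams=("wrist",)):
    st=bot.read_state()
    R=Ro.from_rotvec(st["tcp_rot"]).as_matrix()
    print("t",round(st["time"],2),"tcp",st["eef_pos"].round(4),"jig",toj(st["eef_pos"]).round(1),"yaw-jig",np.degrees(np.arctan2(-R[1,1],-R[0,1])-p[2]).round(2),"F",st["contact_force"].round(2),"op",round(st["opening"],4),"q6",st["joint_positions"][5].round(2))
    for k in cams:
        c=bot.capture(k); c["st"]=st; pickle.dump(c,open(f"pics/{k}{n}.pkl","wb")); cv2.imwrite(f"pics/{k}{n}.png",c["pixels"][:,:,::-1])
    return bot.read_state()
E
python3 - <<'E'
from look import *
st=look(4,("wrist","side"))
a=p[2]+np.radians(15)
for X in [(-118.3,-16.4,28.5)]: shift(st,W(p,X),a-np.pi)
crop(L("side4"),290,100,450,265,4.5,"pics/s4c.png")
E
```

```text
t 4.98 tcp [ 0.4166 -0.1467  0.0464] jig [-117.7  -15.4] yaw-jig 15.34 F [ 0.35 -0.82 -0.29] op 0.0101 q6 2.33
shift [-0.2  1.3 18.9] spin 0.005 yawnow -153.02
```

View pics/wrist4.png

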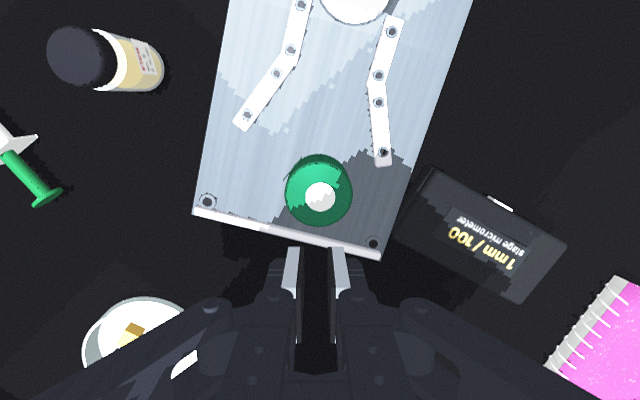

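View pics/s4c.png

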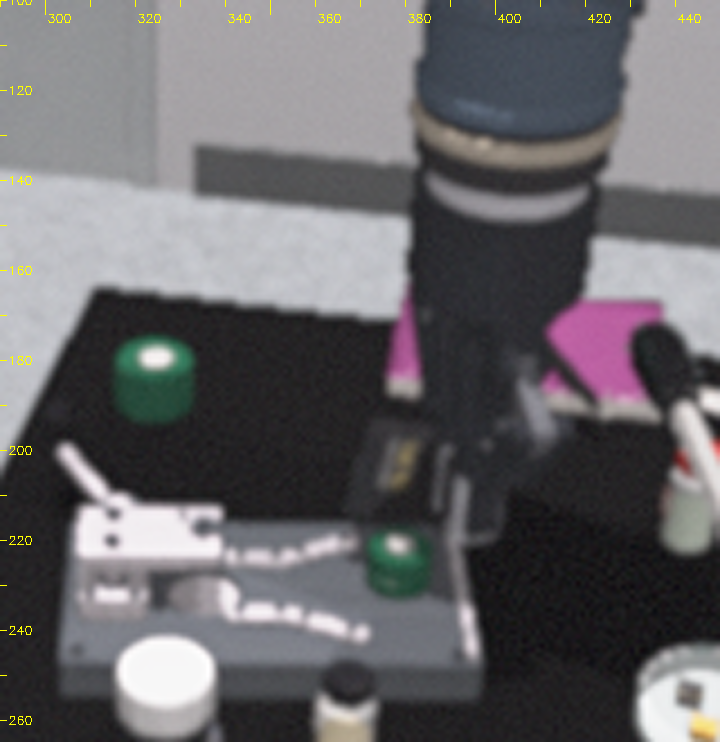

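Request:
apply_moves --moves '[[0.76, [0, 1, 8], 0], [0.76, [0, 1, 16], 0], [0.76, [0, 1, 18.5], 0], [0.76, [0, 1, 18.5], 0], [0.76, [0, 1, 18.5], 0]]'

```text
time: 5.5
eef_pos: [0.4163, -0.1478, 0.0287]
tcp_rot: [2.678, -1.642, 0.004]
contact_force: [0.1, 0.0, -0.2]
opening: 0.0104
```

```bash
python3 - <<'E'
from look import *
st=look(5)
E
```

```text
t 5.5 tcp [ 0.4163 -0.1478  0.0287] jig [-118.2  -16.4] yaw-jig 15.26 F [ 0.13  0.01 -0.25] op 0.0104 q6 2.33
```

View pics/wrist5.png

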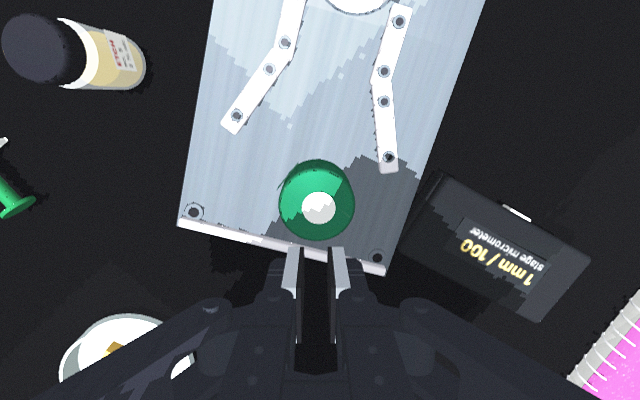

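Request:
apply_moves --moves '[[0.76, [0, -3, 0], 0], [0.76, [0, -6, 0], 0], [0.76, [0, -9, 0], 0], [0.76, [0, -12, 0], 0], [0.76, [0, -15, 0], 0], [0.76, [0, -18, 0], 0], [0.76, [0, -21, 0], 0], [0.76, [0, -24, 0], 0], [0.76, [0, -27, 0], 0], [0.76, [0, -30, 0], 0], [0.76, [0, -33, 0], 0], [0.76, [0, -36, 0], 0]]'

```text
time: 6.55
eef_pos: [0.4489, -0.1314, 0.029]
tcp_rot: [2.678, -1.642, 0.005]
contact_force: [0.1, -0.4, 0.4]
opening: 0.0103
```

```bash
python3 - <<'E'
from look import *
st=look(6)
E
```

```text
t 6.55 tcp [ 0.4489 -0.1314  0.029 ] jig [-83.   -6.9] yaw-jig 15.26 F [ 0.06 -0.36  0.44] op 0.0103 q6 2.39
```

View pics/wrist6.png

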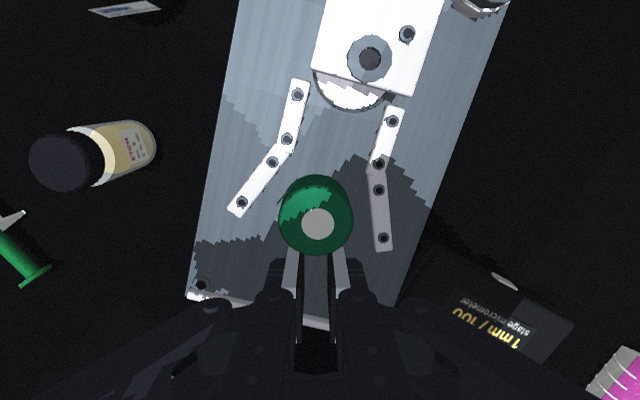

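```bash
python3 - <<'E'
from look import *
c=wc(L("wrist6")); print("puck", toj(ray(c,(316,224),.041)), "bush",toj(ray(c,(370,58.5),.0575)),"mouth", toj(ray(c,(245,214),.025)),toj(ray(c,(375,251),.025)),"knee",toj(ray(c,(297,151),.025)),toj(ray(c,(367,169),.025)))
st=bot.read_state()
for X in [(-87,0,28.7),(-60,0,28.7)]: shift(st,W(p,X),p[2]-np.pi)
E
```

```text
puck [-59.907978    -0.82999967] bush [ 0.88087005 -0.79283512] mouth [-69.27218452  28.44552999] [-71.15221754 -31.40805286] knee [-36.82566295  13.51427211] [-36.43811978 -16.59698184]
shift [-8.   2.6  0.3] spin 0.266 yawnow -153.02
shift [ -0.8 -23.4   0.4] spin 0.266 yawnow -153.02
```

Request:
apply_moves --moves '[[0.76, [0, 4, 0], 0], [0.76, [-3, 4, 0], 0.1], [0.76, [-6, 3, 0], 0.2], [0.76, [-8, 2.6, 0], 0.266], [0.76, [-8, 2.6, 0], 0.266], [0.76, [-8, 2.6, 0], 0.266]]'

```text
time: 7.1
eef_pos: [0.4433, -0.1254, 0.029]
tcp_rot: [-2.439, 1.979, -0.006]
contact_force: [-0.1, -0.2, -0.1]
opening: 0.0102
```

```bash
python3 - <<'E'
from look import *
st=look(7)
c=wc(L("wrist7"))
for X in [(-84,-.5,28.7),(-45,-.5,28.7),(-25,-.5,28.7)]: shift(st,W(p,X),p[2]-np.pi)
E
```

```text
t 7.1 tcp [ 0.4433 -0.1254  0.029 ] jig [-87.2   0. ] yaw-jig 0.17 F [-0.06 -0.17 -0.09] op 0.0102 q6 2.66
shift [ 0.5 -3.2  0.3] spin 0.003 yawnow -168.11
shift [  0.6 -42.2   0.4] spin 0.003 yawnow -168.11
shift [  0.6 -62.2   0.5] spin 0.003 yawnow -168.11
```

View pics/wrist7.png

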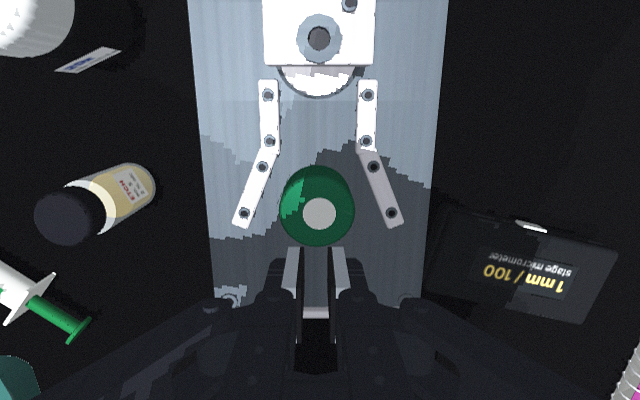

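Request:
apply_moves --moves '[[0.76, [0.5, -3, 0.2], 0.003], [0.76, [0.6, -6, 0.3], 0.003], [0.76, [0.6, -9, 0.3], 0.003], [0.76, [0.6, -12, 0.3], 0.003], [0.76, [0.6, -15, 0.3], 0.003], [0.76, [0.6, -18, 0.3], 0.003], [0.76, [0.6, -21, 0.3], 0.003], [0.76, [0.6, -24, 0.3], 0.003], [0.76, [0.6, -27, 0.3], 0.003]]'

```text
time: 7.9
eef_pos: [0.4702, -0.1204, 0.0288]
tcp_rot: [-2.436, 1.983, -0.006]
contact_force: [-0.6, -1.2, -0.2]
opening: 0.0104
```

```bash
python3 - <<'E'
from look import *
st=look(8)
for X in [(-45,-.5,28.7),(-25,-.5,28.7)]: shift(st,W(p,X),p[2]-np.pi)
E
```

```text
t 7.9 tcp [ 0.4702 -0.1204  0.0288] jig [-59.8  -0.5] yaw-jig 0.01 F [-0.58 -1.16 -0.15] op 0.0104 q6 2.69
shift [ -0.2 -14.2   0.2] spin 0.0 yawnow -168.28
shift [ -0.2 -34.2   0.3] spin 0.0 yawnow -168.28
```

View pics/wrist8.png

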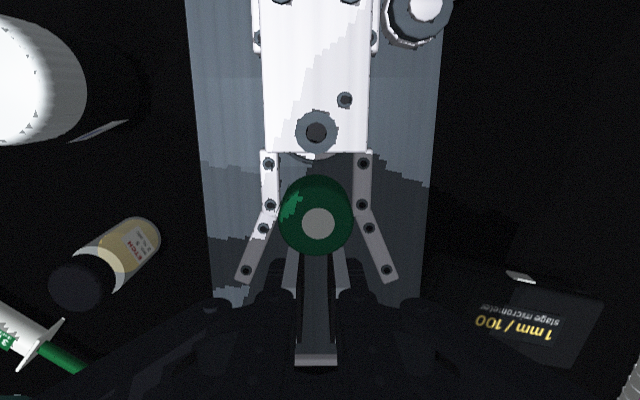

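Request:
apply_moves --moves '[[0.76, [0, -2.5, 0], 0], [0.76, [0, -5, 0], 0], [0.76, [0, -7.5, 0], 0], [0.76, [0, -10, 0], 0], [0.76, [0, -12, 0], 0], [0.76, [0, -14, 0], 0], [0.76, [0, -16, 0], 0]]'

```text
time: 8.53
eef_pos: [0.4867, -0.1171, 0.0289]
tcp_rot: [-2.436, 1.982, -0.006]
contact_force: [0.5, 0.2, 0.5]
opening: 0.0101
```

```bash
python3 - <<'E'
from look import *
st=look(9,("wrist","side"))
crop(L("side9"),300,190,400,260,7,"pics/s9c.png")
E
```

```text
t 8.53 tcp [ 0.4867 -0.1171  0.0289] jig [-43.   -0.7] yaw-jig 0.01 F [0.51 0.18 0.51] op 0.0101 q6 2.7
```

View pics/wrist9.png

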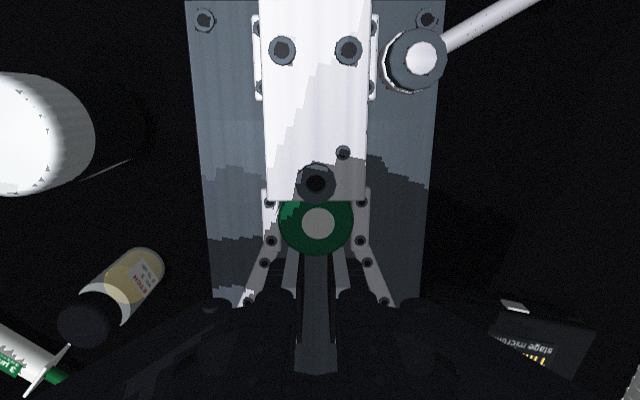

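View pics/s9c.png

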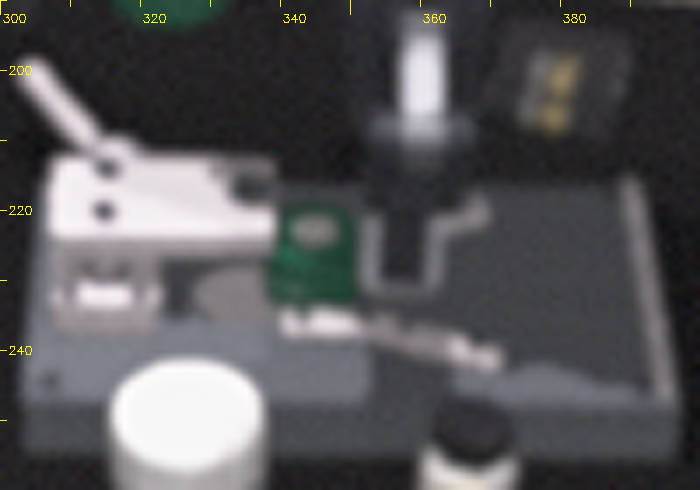

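Request:
apply_moves --moves '[[0.76, [0, -1.2, 0], 0], [0.76, [0, -2.4, 0], 0], [0.76, [0, -3.6, 0], 0], [0.76, [0, -4.8, 0], 0], [0.76, [0, -6, 0], 0], [0.76, [0, -7.2, 0], 0], [0.76, [0, -8.4, 0], 0]]'

```text
time: 9.22
eef_pos: [0.4953, -0.1154, 0.0289]
tcp_rot: [-2.436, 1.982, -0.007]
contact_force: [-1.4, -0.3, 0.4]
opening: 0.0102
```

```bash
python3 - <<'E'
from look import *
st=look(10,("wrist","side"))
crop(L("side10"),300,190,400,260,7,"pics/s10c.png")
crop(L("wrist10"),240,120,400,300,4,"pics/w10c.png")
E
```

```text
t 9.22 tcp [ 0.4953 -0.1154  0.0289] jig [-34.3  -0.7] yaw-jig 0.02 F [-1.37 -0.28  0.37] op 0.0102 q6 2.71
```

View pics/w10c.png

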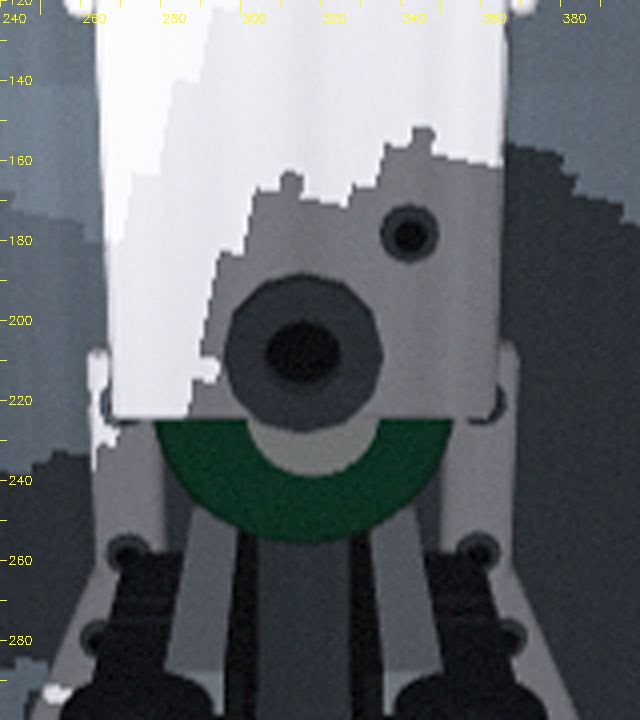

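View pics/s10c.png

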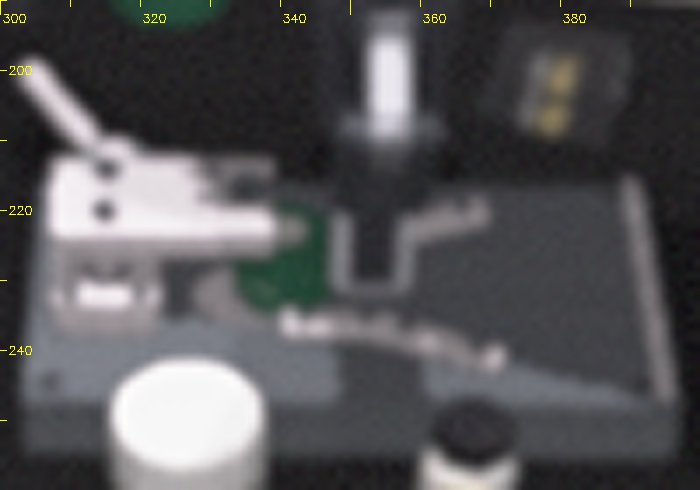

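Request:
apply_moves --moves '[[0.76, [0, -1, 0], 0], [0.76, [0, -2, 0], 0], [0.76, [0, -3, 0], 0], [0.76, [0, -4, 0], 0], [0.76, [0, -5, 0], 0], [0.76, [0, -5.8, 0], 0]]'

```text
time: 9.82
eef_pos: [0.5012, -0.1142, 0.029]
tcp_rot: [-2.436, 1.982, -0.007]
contact_force: [-0.1, 0.2, -1.2]
opening: 0.0105
```

```bash
python3 - <<'E'
from look import *
st=look(11,("wrist",))
crop(L("wrist11"),240,120,400,300,4,"pics/w11c.png")
E
```

```text
t 9.82 tcp [ 0.5012 -0.1142  0.029 ] jig [-28.2  -0.7] yaw-jig 0.03 F [-0.09  0.2  -1.18] op 0.0105 q6 2.71
```

View pics/w11c.png

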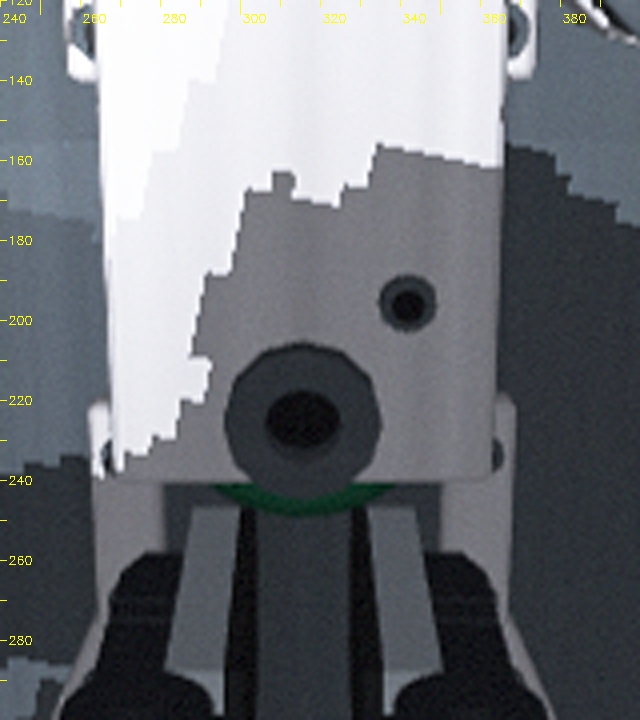

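Request:
apply_moves --moves '[[0.76, [0, -0.7, 0], 0], [0.76, [0, -1.4, 0], 0], [0.76, [0, -2, 0], 0], [0.76, [0, -2, 0], 0]]'

```text
time: 10.2
eef_pos: [0.5034, -0.1138, 0.029]
tcp_rot: [-2.436, 1.982, -0.008]
contact_force: [0.6, -0.1, -0.4]
opening: 0.0103
```

```bash
python3 - <<'E'
from look import *
st=look(12,("wrist","side"))
crop(L("wrist12"),240,200,400,300,4,"pics/w12c.png")
crop(L("side12"),300,190,400,260,7,"pics/s12c.png")
E
```

```text
t 10.2 tcp [ 0.5034 -0.1138  0.029 ] jig [-26.   -0.8] yaw-jig 0.03 F [ 0.64 -0.13 -0.42] op 0.0103 q6 2.72
```

View pics/w12c.png

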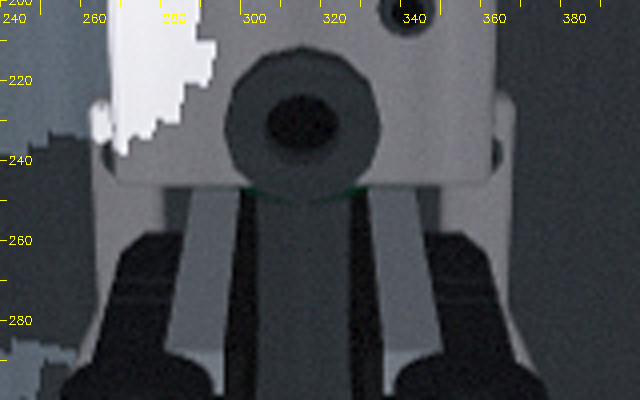

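View pics/s12c.png

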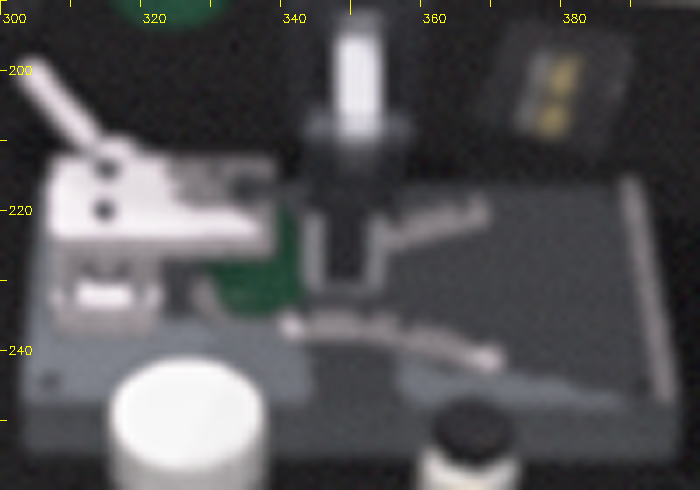

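Request:
apply_moves --moves '[[0.76, [0, -0.5, 0], 0], [0.76, [0, -1, 0], 0], [0.76, [0, -1, 0], 0]]'

```text
time: 10.55
eef_pos: [0.5044, -0.1136, 0.029]
tcp_rot: [-2.436, 1.982, -0.008]
contact_force: [-0.5, 0.1, -0.4]
opening: 0.0105
```

```bash
python3 - <<'E'
from look import *
st=look(13,("side",))
crop(L("side13"),300,190,400,260,7,"pics/s13c.png")
E
```

```text
t 10.55 tcp [ 0.5044 -0.1136  0.029 ] jig [-25.   -0.8] yaw-jig 0.03 F [-0.55  0.13 -0.43] op 0.0105 q6 2.72
```

View pics/s13c.png

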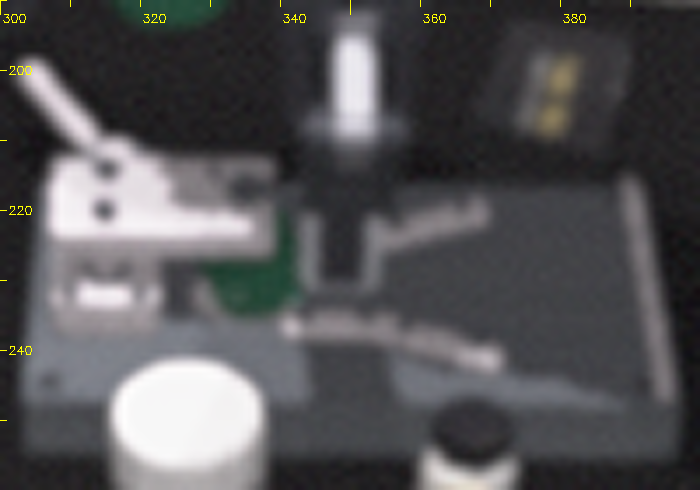

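Request:
apply_moves --moves '[[0.76, [0, -0.5, 0], 0], [0.76, [0, -1, 0], 0], [0.76, [0, -1, 0], 0]]'

```text
time: 10.85
eef_pos: [0.5055, -0.1134, 0.029]
tcp_rot: [-2.436, 1.982, -0.008]
contact_force: [0.3, -0.3, -0.3]
opening: 0.0105
```

```bash
python3 - <<'E'
from look import *
st=look(14,("side","wrist"))
crop(L("side14"),300,190,400,260,7,"pics/s14c.png")
crop(L("wrist14"),240,200,400,300,4,"pics/w14c.png")
E
```

```text
t 10.85 tcp [ 0.5055 -0.1134  0.029 ] jig [-23.9  -0.8] yaw-jig 0.03 F [ 0.27 -0.34 -0.32] op 0.0105 q6 2.72
```

View pics/s14c.png

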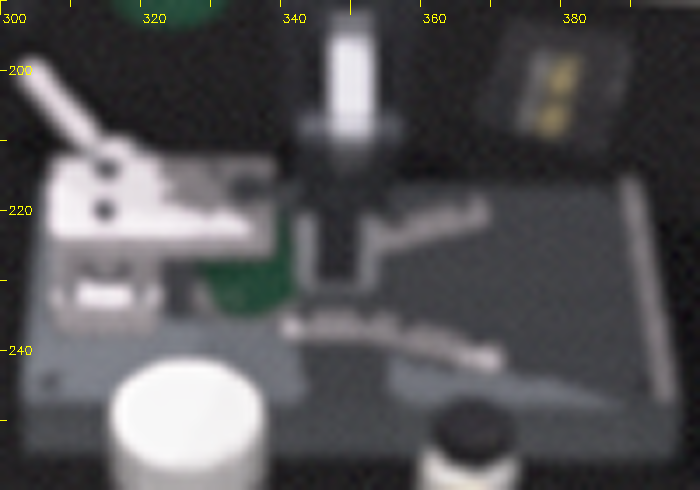

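View pics/w14c.png

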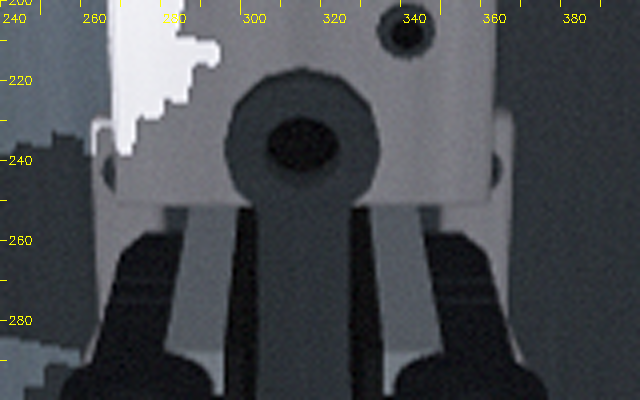

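```bash
python3 - <<'E'
from fit2 import *
s0=L("side0")
def cyl(x,y,zb,tilt=0):
    th=np.linspace(0,2*np.pi,60); out=[]
    for z in (0,21):
        P=np.c_[15*np.cos(th),15*np.sin(th),np.full(60,z)]
        # tilt nose down about y through rear bottom
        out.append(np.array([proj(s0,W(p,(x+q[0],y+q[1],zb+q[2])))[0] for q in P]))
    return cv2.convexHull(np.vstack(out).astype(np.float32))[:,0]
ims=[]
for n,poses in [(9,[(-17.9,-.7,20)]),(12,[(-1,-.7,15),(-1,-.7,20)]),(14,[(0,-.7,15),(1.2,-.7,20)])]:
    c=L(f"side{n}"); s=9
    im=cv2.resize(c["pixels"][205:245,315:360,::-1],None,fx=s,fy=s,interpolation=cv2.INTER_CUBIC)
    for k,q in enumerate(poses):
        h=((cyl(*q)-[315,205]+.5)*s).astype(int); cv2.polylines(im,[h.reshape(-1,1,2)],True,[(0,255,255),(255,100,255)][k],1)
    ims.append(im)
b=np.hstack(ims[:2]); 
cv2.imwrite("pics/ov.png",cv2.resize(np.vstack([b,np.hstack([ims[2],np.zeros_like(ims[2])])]),None,fx=.8,fy=.8))
E
```

```text
(no output)
```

View pics/ov.png

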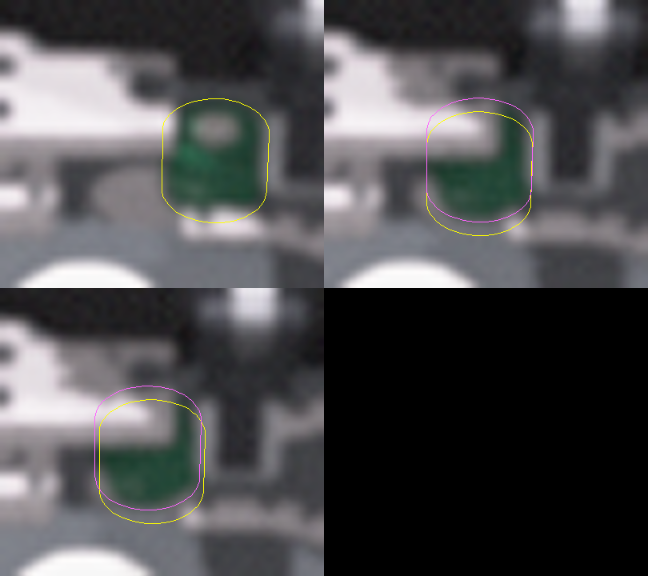

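Request:
apply_moves --moves '[[0.76, [0, -0.5, 0], 0], [0.76, [0, -0.5, 0], 0], [0.76, [0, 1.5, 0], 0], [0.76, [0, 4, 0], 0], [0.76, [0, 8, 0], 0], [0.76, [0, 8, 0], 0], [0.76, [0, 8, 0], 0]]'

```text
time: 11.53
eef_pos: [0.4972, -0.115, 0.029]
tcp_rot: [-2.436, 1.982, -0.007]
contact_force: [-0.7, -0.4, 1.3]
opening: 0.0104
```

```bash
python3 - <<'E'
from look import *
st=look(15,("side","wrist"))
crop(L("side15"),300,190,400,260,7,"pics/s15c.png")
crop(L("wrist15"),240,200,400,300,4,"pics/w15c.png")
E
```

```text
t 11.53 tcp [ 0.4972 -0.115   0.029 ] jig [-32.4  -0.8] yaw-jig 0.01 F [-0.75 -0.41  1.33] op 0.0104 q6 2.71
```

View pics/s15c.png

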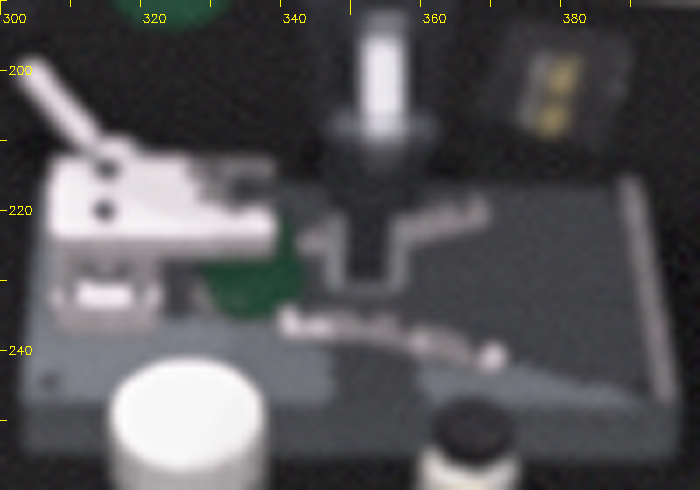

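View pics/w15c.png

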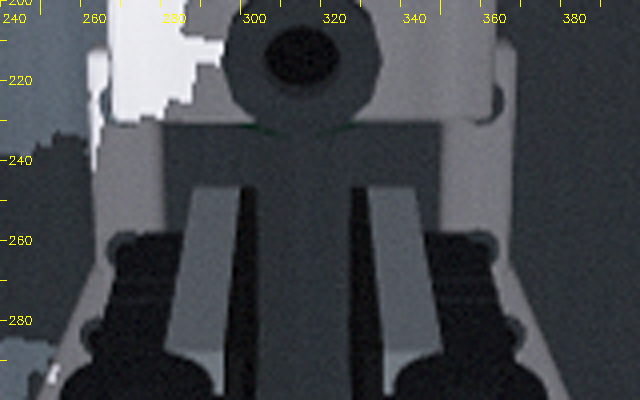

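```bash
cat > ov.py <<'E'
import sys
from fit2 import *
s0=L("side0")
def cyl(x,y,zb,tilt=0):
    th=np.linspace(0,2*np.pi,60); out=[]
    for z in (0,21):
        P=np.c_[15*np.cos(th)+15,15*np.sin(th),np.full(60,z)]
        ct,sn=np.cos(tilt),np.sin(tilt)
        Q=np.c_[P[:,0]*ct+P[:,2]*sn-15,P[:,1],-P[:,0]*sn+P[:,2]*ct]
        out.append(np.array([proj(s0,W(p,(x+q[0]+1.5,y+q[1],zb+q[2])))[0] for q in Q]))
    return cv2.convexHull(np.vstack(out).astype(np.float32))[:,0]
def ov(n,poses,fn):
    c=L(n); s=14; ims=[]
    for q in [None]+poses:
        im=cv2.resize(c["pixels"][208:240,320:348,::-1],None,fx=s,fy=s,interpolation=cv2.INTER_CUBIC)
        im=cv2.convertScaleAbs(im,alpha=1.6)
        if q: h=((cyl(*q)-[320,208]+.5)*s).astype(int); cv2.polylines(im,[h.reshape(-1,1,2)],True,(0,255,255),1)
        ims.append(im)
    im=np.hstack(ims); cv2.imwrite(fn,cv2.resize(im,None,fx=min(1,800/im.shape[1]),fy=min(1,800/im.shape[1])))
E
python3 - <<'E'
from ov import *
ov("side15",[(0,-.7,15),(0,-.7,20,.165)],"pics/ov15.png")
E
```

```text
(no output)
```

View pics/ov15.png

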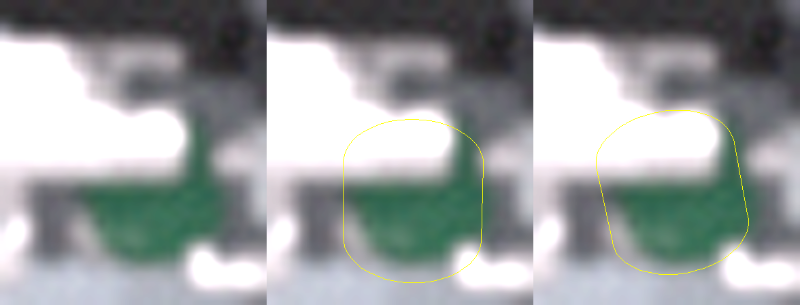

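Request:
apply_moves --moves '[[0.76, [0, -3, 0], 0], [0.76, [0, -6, 0], 0], [0.76, [0, -7.5, 0], 0], [0.76, [0, -8.5, 0], 0], [0.76, [0, -9, 0], 0], [0.76, [0, -9.3, 0], 0], [0.76, [0, -9.3, 0], 0]]'

```text
time: 12.22
eef_pos: [0.5067, -0.1131, 0.029]
tcp_rot: [-2.436, 1.982, -0.008]
contact_force: [-0.5, -0.0, 1.3]
opening: 0.0101
```

```bash
python3 - <<'E'
from look import *
st=look(16,("side",))
from ov import *
ov("side16",[(0,-.7,15),(0,-.7,20,.165)],"pics/ov16.png")
E
```

```text
t 12.22 tcp [ 0.5067 -0.1131  0.029 ] jig [-22.7  -0.8] yaw-jig 0.03 F [-0.49 -0.04  1.32] op 0.0101 q6 2.72
```

View pics/ov16.png

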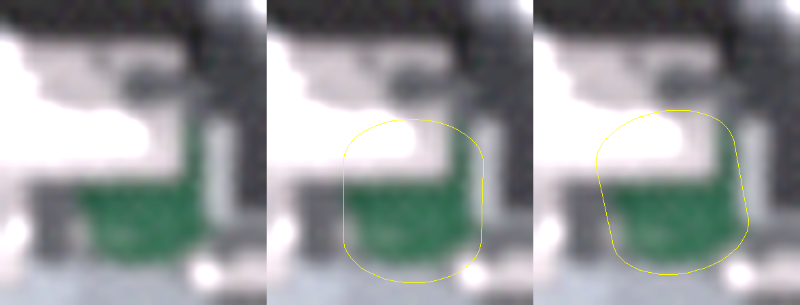

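Request:
apply_moves --moves '[[0.76, [0, -0.4, 0], 0], [0.76, [0, -0.8, 0], 0], [0.76, [0, -0.8, 0], 0]]'

```text
time: 12.52
eef_pos: [0.5074, -0.113, 0.029]
tcp_rot: [-2.436, 1.982, -0.008]
contact_force: [-0.7, -0.1, -0.7]
opening: 0.0104
```

```bash
python3 - <<'E'
from look import *
st=look(17,("side",))
from ov import *
ov("side17",[(0,-.7,15),(1,-.7,20,.165)],"pics/ov17.png")
E
```

```text
t 12.52 tcp [ 0.5074 -0.113   0.029 ] jig [-21.9  -0.8] yaw-jig 0.02 F [-0.71 -0.1  -0.71] op 0.0104 q6 2.72
```

View pics/ov17.png

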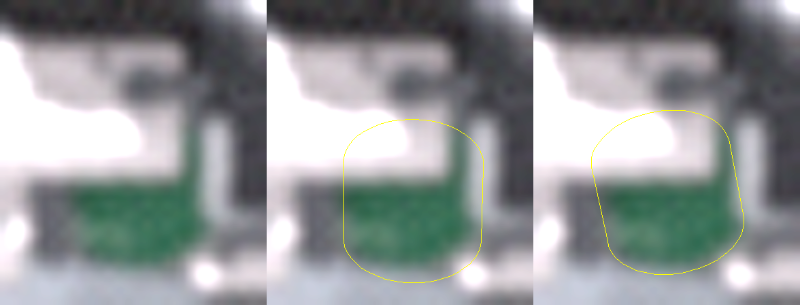

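Request:
apply_moves --moves '[[0.76, [0, -0.4, 0], 0], [0.76, [0, -0.8, 0], 0], [0.76, [0, -0.8, 0], 0]]'

```text
time: 12.82
eef_pos: [0.5083, -0.1128, 0.0291]
tcp_rot: [-2.436, 1.982, -0.008]
contact_force: [0.8, 0.1, 0.4]
opening: 0.0104
```

```bash
python3 - <<'E'
from look import *
st=look(18,("side","wrist"))
from ov import *
ov("side18",[(0,-.7,15),(1,-.7,20,.165)],"pics/ov18.png")
crop(L("wrist18"),240,200,400,300,4,"pics/w18c.png")
E
```

```text
t 12.82 tcp [ 0.5083 -0.1128  0.0291] jig [-21.   -0.8] yaw-jig 0.03 F [0.8  0.14 0.43] op 0.0104 q6 2.72
```

View pics/ov18.png

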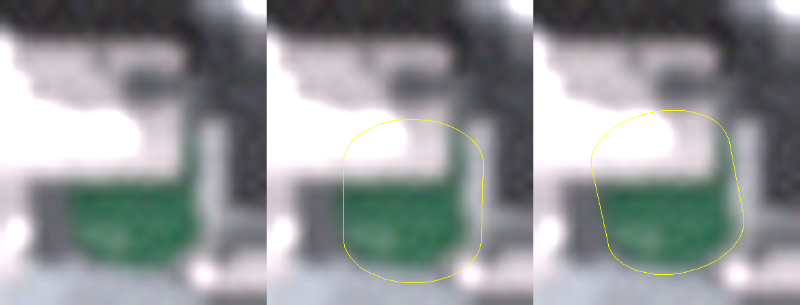

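Request:
apply_moves --moves '[[0.76, [0, 3, 0], 0], [0.76, [0, 8, 0], 0], [0.76, [0, 14, 0], 0], [0.76, [0, 20, 0], 0], [0.76, [0, 20, 0], 0], [0.76, [0, 20, 0], 0]]'

```text
time: 13.42
eef_pos: [0.4882, -0.117, 0.0291]
tcp_rot: [-2.435, 1.982, -0.008]
contact_force: [0.4, -0.9, -0.3]
opening: 0.0105
```

```bash
python3 - <<'E'
from look import *
st=look(19,("side","wrist"))
from ov import *
ov("side19",[(0,-.7,15),(1,-.7,20,.165)],"pics/ov19.png")
crop(L("wrist19"),220,130,420,280,4,"pics/w19c.png")
E
```

```text
t 13.42 tcp [ 0.4882 -0.117   0.0291] jig [-41.6  -0.8] yaw-jig -0.0 F [ 0.45 -0.94 -0.32] op 0.0105 q6 2.7
```

View pics/ov19.png

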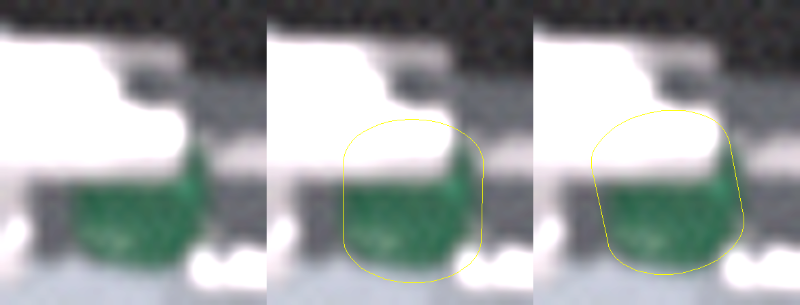

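View pics/w19c.png

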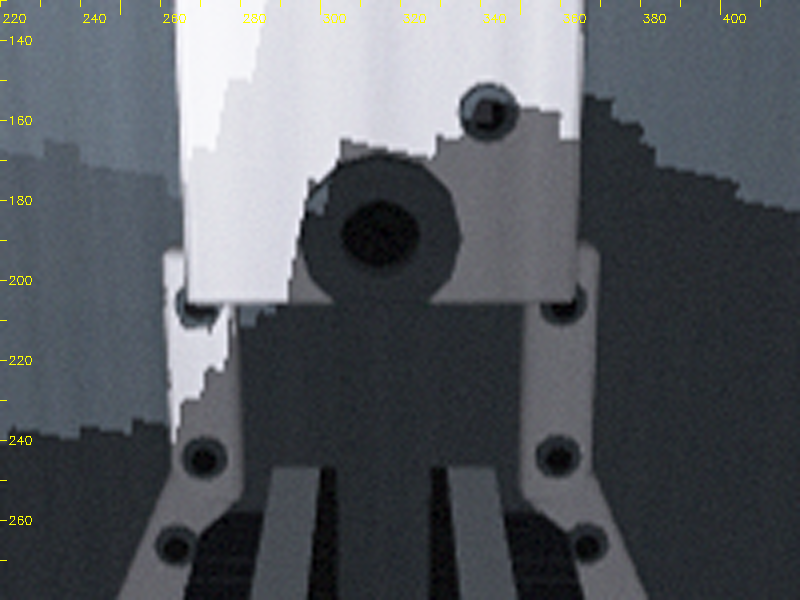

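```bash
python3 - <<'E'
from fit2 import *
for n,px in [(6,(370,58.5)),(7,(319,38.5)),(8,(315.5,132.5)),(9,(315.5,183.5)),(10,(315.8,208)),(19,(315,188.2))]:
    c=wc(L(f"wrist{n}")); print(n,toj(ray(c,px,.059)).round(2))
c=wc(L("wrist19"))
print("plate front",toj(ray(c,(315,205.5),.055)),"knee",toj(ray(c,(280.5,250),.025)),toj(ray(c,(350.5,250),.025)))
c=wc(L("wrist7")); print("knee",toj(ray(c,(277.5,150),.025)),toj(ray(c,(358,150),.025)),"mouth",toj(ray(c,(247,225),.025)))
E
python3 - <<'E'
import sys; sys.path.insert(0,'.')
from fit2 import *
for n in ["side15","side19"]:
    im=L(n)["pixels"][205:245,318:350].astype(int)
    g=(im[:,:,1]-np.maximum(im[:,:,0],im[:,:,2]))
    for r in range(8,32): print(r+205,"".join("#" if v>18 else ("+" if v>10 else ".") for v in g[r]))
    print()
E
```

```text
6 [ 0.69 -0.62]
7 [ 0.55 -0.82]
8 [ 1.06 -0.63]
9 [ 1.5  -0.74]
10 [ 1.87 -0.87]
19 [ 1.3  -0.78]
plate front [-5.86653375 -0.78271481] knee [-36.10107567  14.61016685] [-36.1442245  -16.75481256]
knee [-36.95460377  15.6146492 ] [-36.86884536 -17.54386731] mouth [-69.88703472  29.87240496]
213 ................................
214 ................................
215 ................................
216 ................................
217 ................................
218 ................................
219 ................................
220 ................................
221 ................................
222 ................................
223 ................................
224 ................................
225 ................................
226 .......................+........
227 .....................+++........
228 ............++++++++++++........
229 ............++++++++++++........
230 ............+++++++++++++.......
231 .............++++++++++++.......
232 .............+++++++++++........
233 ..............+++++++...........
234 ................+++++......
[... 268 characters left out ...]
8 ................................
219 ................................
220 ................................
221 ................................
222 ................................
223 ................................
224 ................................
225 ......................+.........
226 .....................++.........
227 ...................++++.........
228 ...........++++++++++++.........
229 ...........++++++++++++.........
230 ...........++++++++++++.........
231 ...........+++++++++++..........
232 ...........++++++++++++.........
233 ...........+++++++++++..........
234 ............+++++++++...........
235 .................+..............
236 ................................
```

```bash
python3 - <<'E'
from look import *
st=bot.read_state()
for X in [(-41,0,110),(-8,62,100)]: shift(st,W(p,X),p[2]-np.pi/2)
E
```

```text
shift [ -0.7  -0.3 -80.9] spin -1.571 yawnow -168.28
shift [-62.7 -33.3 -70.9] spin -1.571 yawnow -168.28
```

Request:
apply_moves --moves '[[0.76, [0, 3, -30], 0], [0.76, [0, 3, -65], -0.12], [-1, [-5, 0, -85], -0.24], [-1, [-15, -6, -85], -0.36], [-1, [-25, -12, -85], -0.48], [-1, [-35, -18, -80], -0.6], [-1, [-45, -24, -75], -0.72], [-1, [-55, -30, -72], -0.84], [-1, [-63, -33, -71], -0.96], [-1, [-63, -33, -71], -1.08], [-1, [-63, -33, -71], -1.2], [-1, [-63, -33, -71], -1.32]]'

```text
time: 14.52
eef_pos: [0.5083, -0.0481, 0.1]
tcp_rot: [3.139, -0.062, 0.008]
contact_force: [-0.6, 0.1, -0.3]
opening: 0.0854
```

Request:
apply_moves --moves '[[-1, [0, 0, 0], -0.12], [-1, [0, 0, 0], -0.25], [-1, [0, 0, 0], -0.25], [-1, [0, 0, 0], -0.25]]'

```text
time: 14.85
eef_pos: [0.5084, -0.048, 0.1]
tcp_rot: [3.122, 0.325, 0.008]
contact_force: [-0.3, 0.6, 0.1]
opening: 0.0856
```

```bash
python3 - <<'E'
from look import *
st=look(20,("wrist",))
E
```

```text
t 14.85 tcp [ 0.5084 -0.048   0.1   ] jig [-7.7 62.6] yaw-jig 90.17 F [-0.26  0.64  0.12] op 0.0856 q6 1.27
```

View pics/wrist20.png

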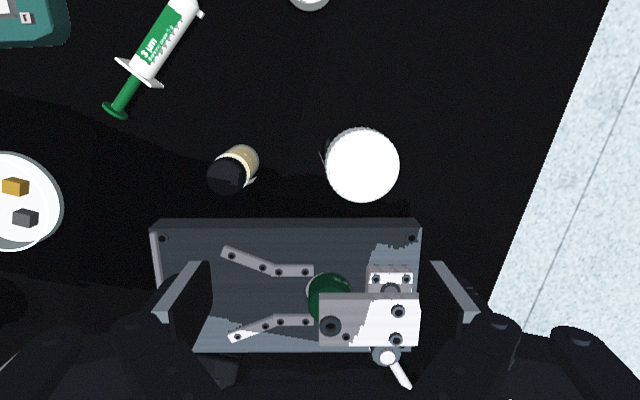

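```bash
cat > ov2.py <<'E'
from fit2 import *
def cylw(c,x,y,zb,tilt=0,dx=1.3,dy=-.8):
    th=np.linspace(0,2*np.pi,60); out=[]
    for z in (0,21):
        P=np.c_[15*np.cos(th)+15,15*np.sin(th),np.full(60,z)]
        ct,sn=np.cos(tilt),np.sin(tilt)
        Q=np.c_[P[:,0]*ct+P[:,2]*sn-15,P[:,1],-P[:,0]*sn+P[:,2]*ct]
        out.append(np.array([proj(c,W(p,(x+q[0]+dx,y+q[1]+dy,zb+q[2])))[0] for q in Q]))
    return out
def ov(n,box,s,poses,fn,a=2.0):
    c=wc(L(n)); x0,y0,x1,y1=box; ims=[]
    for q in [None]+poses:
        im=cv2.resize(c["pixels"][y0:y1,x0:x1,::-1],None,fx=s,fy=s,interpolation=cv2.INTER_CUBIC)
        im=cv2.convertScaleAbs(im,alpha=a)
        if q:
            for o,col in zip(cylw(c,*q),[(0,0,255),(0,255,255)]):
                h=((o-[x0,y0]+.5)*s).astype(int); cv2.polylines(im,[h.reshape(-1,1,2)],True,col,1)
        ims.append(im)
    cv2.imwrite(fn,np.hstack(ims))
E
python3 - <<'E'
from ov2 import *
ov("wrist20",(295,255,375,335),5,[],"pics/a.png")
ov("wrist20",(295,255,375,335),5,[(0,0,15)],"pics/a.png",2)
ov("wrist20",(295,255,375,335),5,[(0,0,20,.165)],"pics/b.png",2)
E
```

```text
(no output)
```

View pics/a.png

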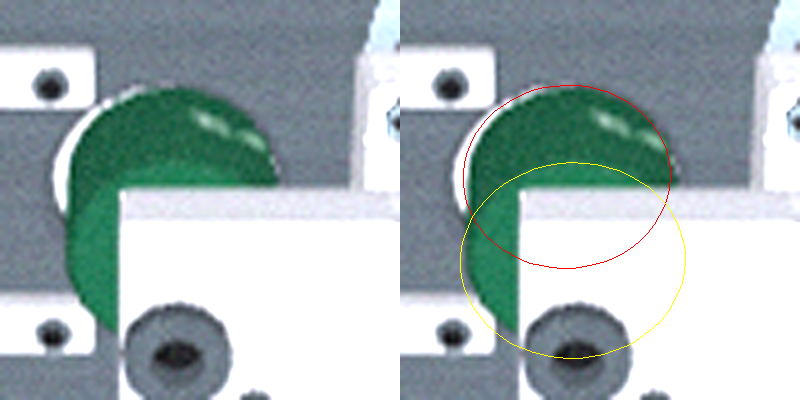

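View pics/b.png

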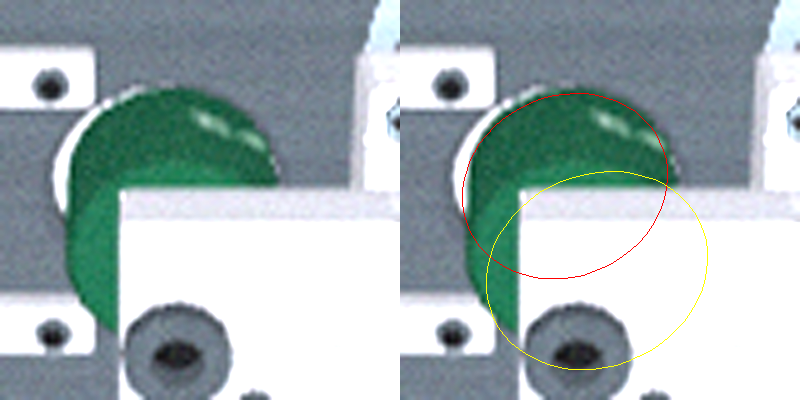

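```bash
python3 - <<'E'
from look import *
st=bot.read_state()
k=np.array([.617,-.1835]); kj=toj(k); print("knob jig",kj)
T=kj+30*np.array([np.cos(np.pi/6),np.sin(np.pi/6)])
print(T)
for X in [(*T,100),(*T,43)]: print(W(p,X)); shift(st,W(p,X),p[2]+np.pi/6)
E
```

```text
knob jig [ 71.08797253 -92.09924374]
[ 97.06873465 -77.09924374]
[ 0.63939617 -0.16353974  0.1       ]
shift [104.6 139.9   1. ] spin -2.092 yawnow -78.18
[ 0.63939617 -0.16353974  0.043     ]
shift [104.3 139.7  58. ] spin -2.092 yawnow -78.18
```

Request:
apply_moves --moves '[[0.76, [5, 8, -15], -0.12], [0.76, [12, 16, -20], -0.24], [0.76, [20, 26, -20], -0.36], [0.76, [28, 38, -20], -0.48], [0.76, [36, 50, -20], -0.6], [0.76, [45, 60, -20], -0.72], [0.76, [54, 72, -20], -0.84], [0.76, [63, 84, -20], -0.96], [0.76, [72, 96, -20], -1.08], [0.76, [80, 108, -20], -1.2], [0.76, [90, 120, -15], -1.32], [0.76, [98, 130, -10], -1.44]]'

```text
time: 15.9
eef_pos: [0.6319, -0.156, 0.1109]
tcp_rot: [2.13, 2.301, 0.004]
contact_force: [0.0, -0.4, 0.3]
opening: 0.01
```

```bash
python3 - <<'E'
from look import *
st=bot.read_state()
for X in [(97,-77.1,90),(97,-77.1,43)]: shift(st,W(p,X),p[2]+np.pi/6)
E
```

```text
shift [-8.1  6.7 21. ] spin -0.651 yawnow 4.43
shift [-7.9  6.4 68. ] spin -0.651 yawnow 4.43
```

Request:
apply_moves --moves '[[0.76, [-3, 3, 5], -0.12], [0.76, [-6, 6, 10], -0.24], [0.76, [-8, 6.5, 15], -0.36], [0.76, [-8, 6.5, 20], -0.48], [0.76, [-8, 6.5, 20], -0.6], [0.76, [-8, 6.5, 20], -0.65], [0.76, [-8, 6.5, 20], -0.65], [0.76, [-8, 6.5, 20], -0.65]]'

```text
time: 16.57
eef_pos: [0.6392, -0.1635, 0.0909]
tcp_rot: [1.29, 2.858, 0.001]
contact_force: [0.0, 0.2, 0.2]
opening: 0.0102
```

```bash
python3 - <<'E'
from look import *
st=look(21)
E
```

```text
t 16.57 tcp [ 0.6392 -0.1635  0.0909] jig [ 96.9 -77. ] yaw-jig -150.29 F [0.03 0.19 0.16] op 0.0102 q6 -0.97
```

View pics/wrist21.png

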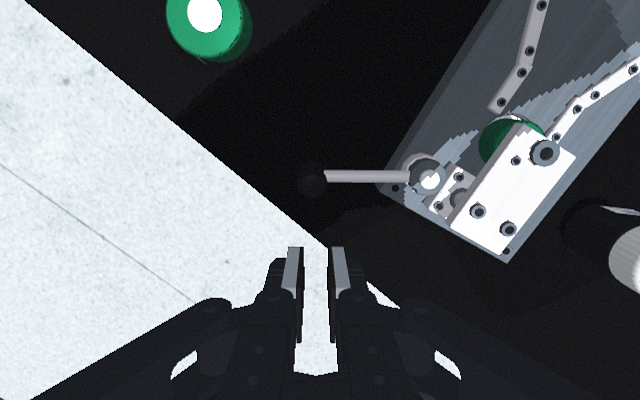

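```bash
python3 - <<'E'
from ov2 import *
c=wc(L("wrist21"))
crop(L("wrist21"),290,150,450,210,5,"pics/w21c.png")
k=ray(c,(312,181),.060); v=ray(c,(429,180),.048)
print(k,toj(k),v,toj(v),np.linalg.norm((k-v)[:2]),np.degrees(np.arctan2(*(toj(k)-toj(v))[::-1])))
print("bush",toj(ray(c,(545.5,153),.059)))
E
```

```text
[ 0.61634318 -0.18587316  0.06      ] [ 69.96322854 -94.28973011] [ 0.57695586 -0.1377341   0.048     ] [ 41.16448228 -39.15931986] 0.06219911511413435 -62.4185601087927
bush [ 1.19815408 -2.05133444]
```

View pics/w21c.png

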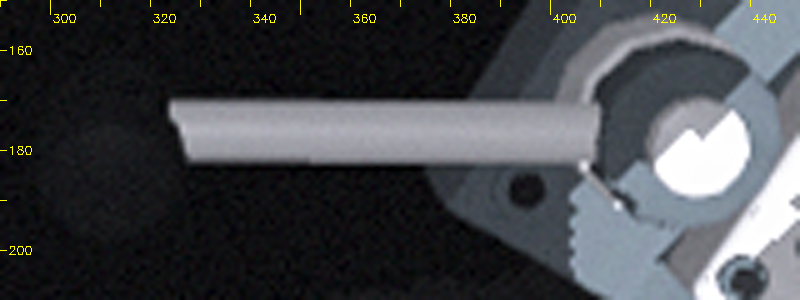

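```bash
python3 - <<'E'
from h import *
im=L("wrist21")["pixels"][150:215,280:345,::-1]
im=cv2.resize(im,None,fx=9,fy=9,interpolation=cv2.INTER_CUBIC)
im=np.clip(im.astype(float)*6-40,0,255).astype(np.uint8)
cv2.imwrite("pics/k.png",im)
E
```

```text
(no output)
```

View pics/k.png

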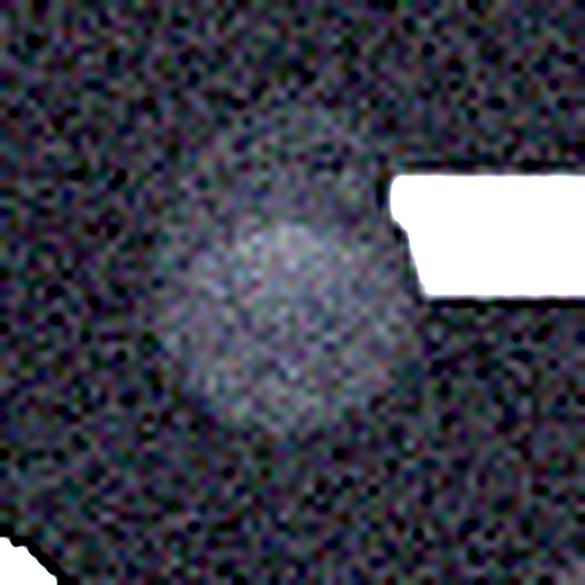

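```bash
python3 - <<'E'
from look import *
c=wc(L("wrist21"))
k=ray(c,(312.2,187),.060); a=ray(c,(326,176.2),.0385);b=ray(c,(400,176.2),.0385)
print("knob",k.round(4),toj(k),"bar",toj(a),toj(b),np.degrees(np.arctan2(*(toj(a)-toj(b))[::-1])))
u=(toj(a)-toj(b));u/=np.linalg.norm(u); print("knob off bar line",(toj(k)-toj(b))@u,np.cross(u,toj(k)-toj(b)))
piv=toj(k)-65*u; print("pivot",piv)
st=bot.read_state()
print("tcp->knob in tool:"); shift(st,[k[0],k[1],.043])
E
```

```text
knob [ 0.6186 -0.1838  0.06  ] [ 72.60855055 -92.67428099] bar [ 68.43644238 -86.52623293] [ 47.89304144 -50.64783519] -60.20523268488299
knob off bar line 48.752010798026305 0.5656681350871153
pivot [ 40.31039453 -36.26657657]
tcp->knob in tool:
shift [ -1.3 -29.   47.9] spin 0 yawnow 41.44<stdin>:5: DeprecationWarning: Arrays of 2-dimensional vectors are deprecated. Use arrays of 3-dimensional vectors instead. (deprecated in NumPy 2.0)
```

Request:
apply_moves --moves '[[0.76, [-1.3, 0, 20], 0], [0.76, [-1.3, 0, 40], 0], [0.76, [-1.3, 0, 46.5], 0], [0.76, [-1.3, 0, 46.5], 0], [0.76, [-1.3, 0, 46.5], 0]]'

```text
time: 17.03
eef_pos: [0.6403, -0.1646, 0.0447]
tcp_rot: [1.291, 2.857, 0.001]
contact_force: [0.3, 0.2, 1.6]
opening: 0.0102
```

```bash
cat > lev.py <<'E'
from look import *
piv=np.array([39.8,-36.2])
def tgt(q,r,z=44):
    k=piv+65*np.array([np.cos(-np.pi/3-q),np.sin(-np.pi/3-q)]); a=np.pi/6-q
    P=k+r*np.array([np.cos(a),np.sin(a)]); return W(p,(*P,z)),p[2]+a
def table(st,qs,r=17.9,z=44):
    R=Ro.from_rotvec(st["tcp_rot"]).as_matrix(); cur=np.arctan2(R[1,1],R[0,1])
    for q in qs:
        P,y=tgt(q,r,z); d=R.T@(P-st["eef_pos"])*1000
        print(round(q,3),d.round(1).tolist(),round(-((y-cur+np.pi)%(2*np.pi)-np.pi),3))
E
python3 - <<'E'
from lev import *
st=look(22)
table(st,np.r_[-.08,0,np.arange(.06,.8,.06)])
E
```

```text
t 17.03 tcp [ 0.6403 -0.1646  0.0447] jig [ 97.7 -78.3] yaw-jig -150.34 F [0.34 0.23 1.57] op 0.0102 q6 -0.97
-0.08 [2.5, -6.4, 1.3] -0.086
0.0 [0.8, -11.5, 1.3] -0.006
0.06 [-0.2, -15.5, 1.3] 0.054
0.12 [-0.9, -19.5, 1.3] 0.114
0.18 [-1.4, -23.5, 1.2] 0.174
0.24 [-1.7, -27.5, 1.2] 0.234
0.3 [-1.7, -31.5, 1.2] 0.294
0.36 [-1.5, -35.6, 1.2] 0.354
0.42 [-1.0, -39.6, 1.2] 0.414
0.48 [-0.3, -43.6, 1.2] 0.474
0.54 [0.6, -47.5, 1.1] 0.534
0.6 [1.8, -51.4, 1.1] 0.594
0.66 [3.2, -55.2, 1.1] 0.654
0.72 [4.9, -58.9, 1.1] 0.714
0.78 [6.7, -62.5, 1.1] 0.774
```

View pics/wrist22.png

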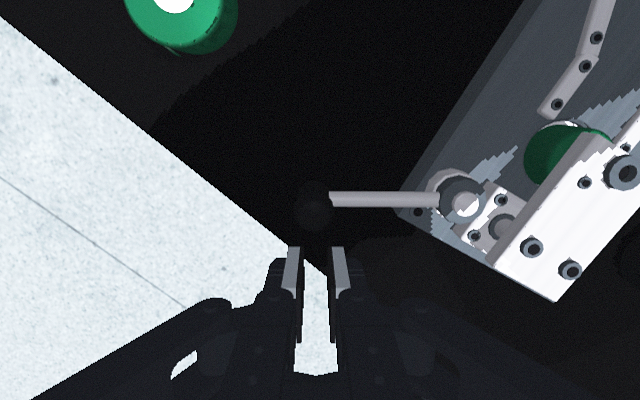

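Request:
apply_moves --moves '[[0.76, [0.8, -4, 0.5], 0], [0.76, [0.8, -8, 0.5], 0], [0.76, [0.8, -11.5, 0.5], 0], [0.76, [0.3, -13.5, 0.5], 0.03], [0.76, [-0.2, -15.5, 0.5], 0.055], [0.76, [-0.6, -17.5, 0.5], 0.085], [0.76, [-0.9, -19.5, 0.5], 0.115], [0.76, [-1.2, -21.5, 0.5], 0.145], [0.76, [-1.4, -23.5, 0.5], 0.175], [0.76, [-1.6, -25.5, 0.5], 0.205], [0.76, [-1.7, -27.5, 0.5], 0.235]]'

```text
time: 18.0
eef_pos: [0.6214, -0.1845, 0.0452]
tcp_rot: [1.619, 2.683, 0.003]
contact_force: [0.6, -0.4, 0.7]
opening: 0.0104
```

```bash
python3 - <<'E'
from lev import *
st=look(23)
table(st,np.arange(.24,.9,.04))
E
```

```text
t 18.0 tcp [ 0.6214 -0.1845  0.0452] jig [ 75.2 -94. ] yaw-jig -163.91 F [ 0.63 -0.4   0.72] op 0.0104 q6 -0.77
0.24 [0.4, 0.5, 1.1] -0.005
0.28 [-0.3, -2.1, 1.1] 0.035
0.32 [-0.8, -4.8, 1.1] 0.075
0.36 [-1.3, -7.4, 1.1] 0.115
0.4 [-1.7, -10.1, 1.1] 0.155
0.44 [-1.9, -12.8, 1.1] 0.195
0.48 [-2.0, -15.5, 1.1] 0.235
0.52 [-2.1, -18.2, 1.1] 0.275
0.56 [-2.0, -20.9, 1.0] 0.315
0.6 [-1.8, -23.6, 1.0] 0.355
0.64 [-1.6, -26.2, 1.0] 0.395
0.68 [-1.2, -28.9, 1.0] 0.435
0.72 [-0.7, -31.6, 1.0] 0.475
0.76 [-0.1, -34.2, 1.0] 0.515
0.8 [0.7, -36.8, 0.9] 0.555
0.84 [1.5, -39.4, 0.9] 0.595
0.88 [2.4, -41.9, 0.9] 0.635
```

View pics/wrist23.png

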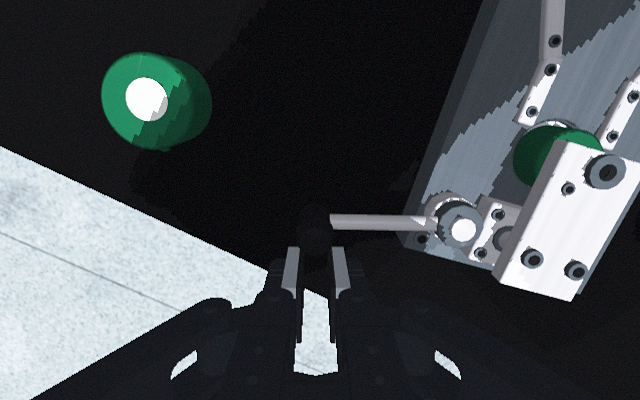

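Request:
apply_moves --moves '[[0.76, [-0.3, -2, 0.5], 0.035], [0.76, [-0.8, -4.8, 0.5], 0.075], [0.76, [-1.3, -7.4, 0.5], 0.115], [0.76, [-1.7, -10.1, 0.5], 0.155], [0.76, [-1.9, -12.8, 0.5], 0.195], [0.76, [-2, -15.5, 0.5], 0.235], [0.76, [-2, -18.2, 0.5], 0.275], [0.76, [-2, -20.9, 0.5], 0.315], [0.76, [-1.8, -23.6, 0.5], 0.355], [0.76, [-1.6, -26.2, 0.5], 0.395], [0.76, [-1.2, -28.9, 0.5], 0.435]]'

```text
time: 18.97
eef_pos: [0.596, -0.1993, 0.0448]
tcp_rot: [2.164, 2.267, 0.006]
contact_force: [0.5, 1.6, 0.5]
opening: 0.0106
```

```bash
python3 - <<'E'
from lev import *
st=look(24)
table(st,np.arange(.68,1.2,.04))
E
```

```text
t 18.97 tcp [ 0.596  -0.1993  0.0448] jig [  47.4 -103.3] yaw-jig -189.07 F [0.54 1.57 0.49] op 0.0106 q6 -0.37
0.68 [0.1, 0.5, 0.8] -0.005
0.72 [-0.5, -2.1, 0.8] 0.035
0.76 [-1.1, -4.8, 0.8] 0.075
0.8 [-1.6, -7.4, 0.7] 0.115
0.84 [-1.9, -10.1, 0.7] 0.155
0.88 [-2.2, -12.8, 0.7] 0.195
0.92 [-2.3, -15.5, 0.7] 0.235
0.96 [-2.4, -18.2, 0.7] 0.275
1.0 [-2.3, -20.9, 0.6] 0.315
1.04 [-2.1, -23.6, 0.6] 0.355
1.08 [-1.8, -26.2, 0.6] 0.395
1.12 [-1.4, -28.9, 0.6] 0.435
1.16 [-0.9, -31.6, 0.5] 0.475
```

View pics/wrist24.png

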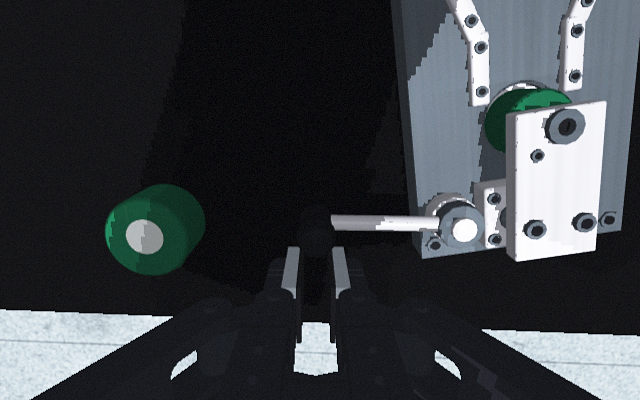

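Request:
apply_moves --moves '[[0.76, [-0.5, -2, 0.3], 0.035], [0.76, [-1, -4, 0.3], 0.065], [0.76, [-1.4, -6, 0.3], 0.095], [0.76, [-1.7, -8, 0.3], 0.125], [0.76, [-1.9, -9.5, 0.3], 0.145], [0.76, [-2, -11, 0.3], 0.165], [0.76, [-2.2, -12.5, 0.3], 0.19], [0.76, [-2.2, -12.5, 0.3], 0.19]]'

```text
time: 19.68
eef_pos: [0.583, -0.202, 0.0445]
tcp_rot: [2.375, 2.047, 0.007]
contact_force: [2.1, 2.2, 0.3]
opening: 0.0103
```

```bash
cat >> lev.py <<'E'
def fpush(st):
    R=Ro.from_rotvec(st["tcp_rot"]).as_matrix(); print("F in tool (y=+ is resisted push)",(R.T@st["contact_force"]).round(2), "M",st["moment"].round(3))
E
python3 - <<'E'
from lev import *
fpush(bot.read_state()); st=look(25); fpush(st)
table(st,np.arange(.86,1.2,.02))
E
```

```text
F in tool (y=+ is resisted push) [ 2.49  1.76 -0.26] M [ 0.334 -0.101  0.035]
t 19.68 tcp [ 0.583  -0.202   0.0445] jig [  34.  -103.3] yaw-jig 159.8 F [2.1  2.21 0.27] op 0.0103 q6 -0.19
F in tool (y=+ is resisted push) [ 1.71  0.35 -0.77] M [ 0.326 -0.095 -0.034]
0.86 [0.3, 1.1, 0.5] -0.015
0.88 [-0.1, -0.2, 0.5] 0.005
0.9 [-0.4, -1.5, 0.4] 0.025
0.92 [-0.8, -2.8, 0.4] 0.045
0.94 [-1.0, -4.1, 0.4] 0.065
0.96 [-1.3, -5.4, 0.4] 0.085
0.98 [-1.5, -6.8, 0.4] 0.105
1.0 [-1.7, -8.1, 0.4] 0.125
1.02 [-1.9, -9.4, 0.4] 0.145
1.04 [-2.1, -10.8, 0.4] 0.165
1.06 [-2.2, -12.1, 0.4] 0.185
1.08 [-2.3, -13.5, 0.4] 0.205
1.1 [-2.4, -14.8, 0.3] 0.225
1.12 [-2.4, -16.1, 0.3] 0.245
1.14 [-2.4, -17.5, 0.3] 0.265
1.16 [-2.4, -18.8, 0.3] 0.285
1.18 [-2.4, -20.2, 0.3] 0.305
```

View pics/wrist25.png

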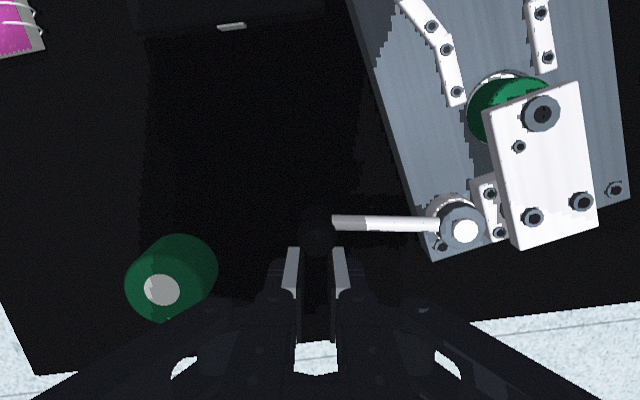

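Request:
apply_moves --moves '[[0.76, [0.8, -0.5, 0], 0.01], [0.76, [0.6, -1.5, 0], 0.025], [0.76, [0.2, -2.8, 0], 0.045], [0.76, [0, -4.1, 0], 0.065], [0.76, [0, -4.1, 0], 0.065]]'

```text
time: 20.15
eef_pos: [0.5786, -0.2016, 0.0444]
tcp_rot: [2.441, 1.968, 0.006]
contact_force: [1.0, -0.2, -0.0]
opening: 0.01
```

```bash
python3 - <<'E'
from lev import *
for i in range(3):
    st=bot.read_state(); fpush(st); bot.capture("wrist") if i<2 else 0
print(st["time"],toj(st["eef_pos"]))
table(st,np.arange(.92,1.12,.02))
E
```

```text
F in tool (y=+ is resisted push) [0.06 0.99 0.04] M [-0.252 -0.079  0.005]
F in tool (y=+ is resisted push) [-0.56  0.43 -0.07] M [-0.225 -0.034 -0.009]
F in tool (y=+ is resisted push) [-0.51 -0.47 -0.6 ] M [-0.228 -0.015  0.031]
20.25 [  30.00336178 -102.00646193]
0.92 [-0.5, 1.5, 0.4] -0.02
0.94 [-0.9, 0.2, 0.4] 0.0
0.96 [-1.2, -1.1, 0.4] 0.02
0.98 [-1.5, -2.4, 0.4] 0.04
1.0 [-1.8, -3.7, 0.4] 0.06
1.02 [-2.1, -5.0, 0.4] 0.08
1.04 [-2.3, -6.3, 0.3] 0.1
1.06 [-2.5, -7.7, 0.3] 0.12
1.08 [-2.7, -9.0, 0.3] 0.14
1.1 [-2.9, -10.3, 0.3] 0.16
1.12 [-3.0, -11.7, 0.3] 0.18
```

Request:
apply_moves --moves '[[0.76, [-0.4, -0.5, 0.2], 0.01], [0.76, [-0.6, -1.1, 0.2], 0.02], [0.76, [-0.8, -1.8, 0.2], 0.03], [0.76, [-0.9, -2.4, 0.2], 0.04]]'

```text
time: 20.58
eef_pos: [0.5762, -0.2018, 0.0442]
tcp_rot: [2.479, 1.92, 0.007]
contact_force: [1.3, -0.2, 0.7]
opening: 0.0104
```

```bash
cat >> lev.py <<'E'
def fm(st,L=.2):
    M=st["moment"]; F=np.array([-M[1]/L,M[0]/L,0]); R=Ro.from_rotvec(st["tcp_rot"]).as_matrix(); 
    print("Fmom tool",(R.T@F).round(2),"F tool",(R.T@st["contact_force"]).round(2),"M",st["moment"].round(3),"t",round(st["time"],2),"jig",toj(st["eef_pos"]).round(2))
E
python3 - <<'E'
from lev import *
st=bot.read_state(); fm(st)
table(st,np.arange(.96,1.12,.02))
E
```

```text
Fmom tool [0.49 1.08 0.01] F tool [ 0.17  1.29 -0.7 ] M [ 0.04  -0.234 -0.014] t 20.58 jig [  27.44 -101.77]
0.96 [-0.3, 1.4, 0.2] -0.021
0.98 [-0.7, 0.1, 0.2] -0.001
1.0 [-1.0, -1.2, 0.2] 0.019
1.02 [-1.4, -2.5, 0.2] 0.039
1.04 [-1.6, -3.8, 0.2] 0.059
1.06 [-1.9, -5.2, 0.2] 0.079
1.08 [-2.2, -6.5, 0.1] 0.099
1.1 [-2.4, -7.8, 0.1] 0.119
1.12 [-2.6, -9.1, 0.1] 0.139
```

Request:
apply_moves --moves '[[0.76, [-0.1, -0.5, 0.2], 0.01], [0.76, [-0.3, -1.2, 0.2], 0.02], [0.76, [-0.4, -1.8, 0.2], 0.03]]'

```text
time: 20.83
eef_pos: [0.575, -0.2019, 0.0442]
tcp_rot: [2.507, 1.881, 0.008]
contact_force: [4.2, -1.4, 0.4]
opening: 0.0107
```

```bash
python3 - <<'E'
from lev import *
st=bot.read_state(); fm(st)
table(st,np.arange(1.0,1.12,.02))
E
```

```text
Fmom tool [0.09 3.57 0.03] F tool [-0.22  4.41 -0.38] M [-0.183 -0.69  -0.009] t 20.83 jig [  26.19 -101.6 ]
1.0 [-0.6, 0.0, 0.2] -0.012
1.02 [-1.0, -1.3, 0.2] 0.008
1.04 [-1.3, -2.6, 0.2] 0.028
1.06 [-1.6, -3.9, 0.2] 0.048
1.08 [-1.9, -5.2, 0.1] 0.068
1.1 [-2.2, -6.5, 0.1] 0.088
1.12 [-2.4, -7.9, 0.1] 0.108
```

Request:
apply_moves --moves '[[0.76, [0, -0.3, 0], 0], [0.76, [0, -0.3, 0], 0]]'

```text
time: 21.0
eef_pos: [0.575, -0.2019, 0.0443]
tcp_rot: [2.507, 1.88, 0.009]
contact_force: [3.4, -1.7, 0.8]
opening: 0.0101
```

```bash
python3 - <<'E'
from lev import *
st=bot.read_state(); fm(st)
E
```

```text
Fmom tool [0.17 3.54 0.03] F tool [-0.65  3.74 -0.8 ] M [-0.166 -0.689 -0.062] t 21.0 jig [  26.2  -101.61]
```

Request:
apply_moves --moves '[[0.76, [0, -0.6, 0], 0], [0.76, [0, -0.6, 0], 0]]'

```text
time: 21.17
eef_pos: [0.5747, -0.2019, 0.0443]
tcp_rot: [2.507, 1.88, 0.01]
contact_force: [4.0, -0.7, -1.3]
opening: 0.0104
```

```bash
python3 - <<'E'
from lev import *
st=bot.read_state(); fm(st)
st=look(26,("side","wrist")); fm(st)
crop(L("side26"),300,190,400,260,7,"pics/s26c.png")
E
```

```text
Fmom tool [0.   4.14 0.04] F tool [0.45 4.   1.37] M [-0.232 -0.795  0.015] t 21.17 jig [  25.93 -101.51]
t 21.17 tcp [ 0.5747 -0.2019  0.0443] jig [  25.9 -101.5] yaw-jig 152.03 F [ 3.98 -0.69 -1.33] op 0.0104 q6 -0.05
Fmom tool [0.01 4.6  0.05] F tool [0.07 3.96 0.58] M [-0.256 -0.883 -0.014] t 21.27 jig [  25.94 -101.48]
```

View pics/wrist26.png

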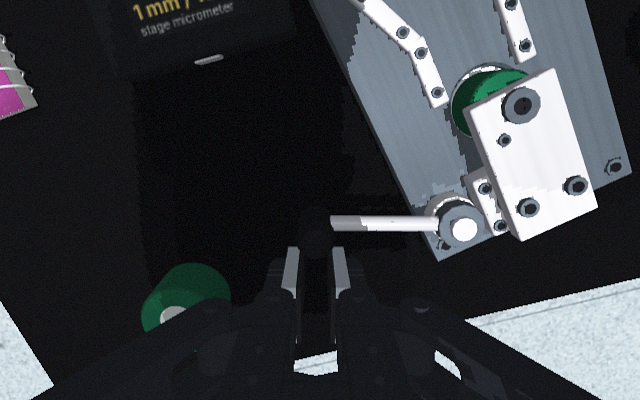

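View pics/s26c.png

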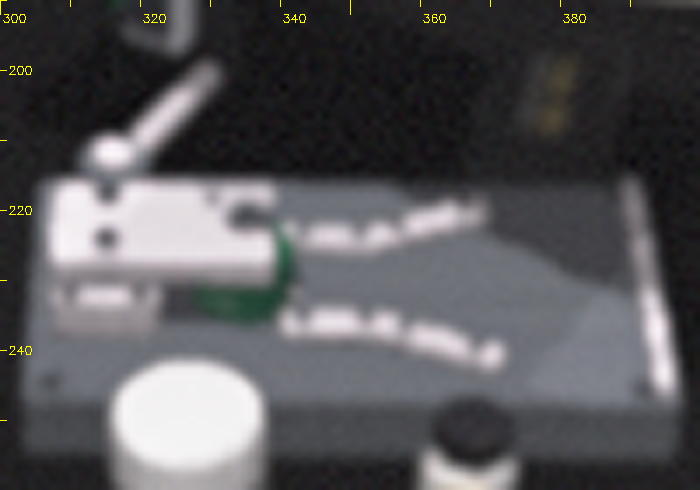

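Request:
apply_moves --moves '[[0.76, [0, 2, 0], 0], [0.76, [0, 6, 0], 0], [0.76, [0, 12, 0], 0], [0.76, [0, 14, -20], 0], [0.76, [0, 14, -50], 0], [0.76, [0, 14, -60], 0], [0.76, [0, 14, -60], 0], [0.76, [0, 14, -60], 0]]'

```text
time: 21.93
eef_pos: [0.5878, -0.2057, 0.1045]
tcp_rot: [2.506, 1.88, 0.01]
contact_force: [0.7, 0.4, -0.6]
opening: 0.0101
```

```bash
python3 - <<'E'
from lev import *
st=look(27,("side","wrist")); fm(st)
crop(L("side27"),300,190,400,260,7,"pics/s27c.png")
from ov2 import ov
E
```

```text
t 21.93 tcp [ 0.5878 -0.2057  0.1045] jig [  38.  -107.9] yaw-jig 152.03 F [ 0.66  0.39 -0.55] op 0.0101 q6 -0.05
Fmom tool [ 0.13 -0.19 -0.  ] F tool [-0.08 -0.27  0.21] M [0.035 0.028 0.004] t 22.03 jig [  37.06 -107.34]
```

View pics/wrist27.png

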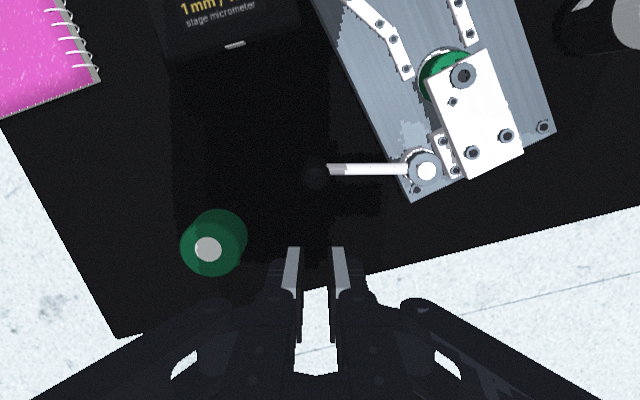

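View pics/s27c.png

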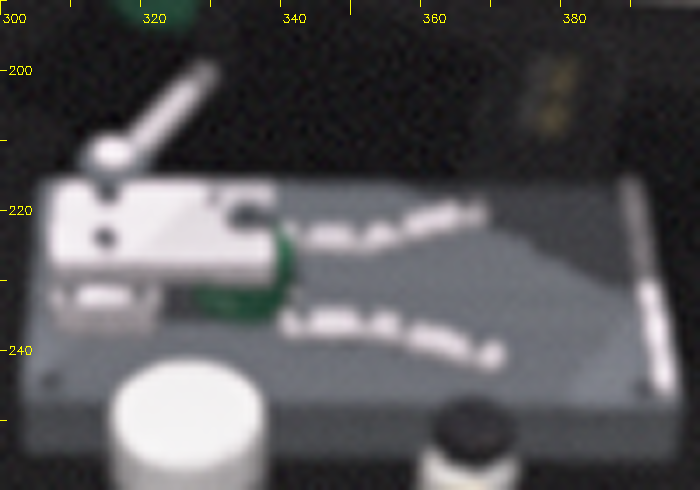

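```bash
python3 - <<'E'
from plant import bot
print(bot.sign_off())
E
```

```text
the job is handed in; nothing more can be done
None
```

The specimen mount is seated in the nest and clamped. I pushed the green mount on the deck (the smaller of the two) between the guides with the nearly closed fingertips. I then swung the lever until the plate bore on the mount, and handed the job in at about 22 s.

- **Seating:** the mount first tipped in nose down. I nudged it on a little at a time, about 1 N at most above the noise, until it dropped. A close wrist picture then matched an upright mount in the nest, about 1 mm forward of centre. I judged the drop by eye, because its force was lost in about 1 N of sensor noise.
- **Clamping:** the knob needed about 1 N in free travel and stiffened at about 1 rad, where a seated mount should be met. I stopped at 4 to 4.6 N. After I let go and lifted clear, the pictures showed the lever and plate unmoved, and the tool forces were back to zero.
- **Disagreement:** in the close wrist views, the jig came out about 1.3 mm further along and 0.8 mm to the right of my first fit. I went by the pictures and the feel there. The case, canister and vial were not touched.

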